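Clamp the washed jar lids flat in the screw press

ROBOT

A 6-joint arm with a two-finger parallel gripper is mounted at the origin on a cart in front of the work surface, level with it; the furniture and walls round the work are solid. World frame = base frame: x ahead of the robot, y to its left, z up, the work surface at z = 0. Lengths are in m, angles in rad, forces in N, time in s.
With the tool pointing down it reaches from about 0.275 to 1 m from the base axis. Payload 8.4 kg.
Tool frame: the origin (TCP) lies on the centre line of the jaws, within the pads' length; the fingertips stand 22 mm ahead of it and the grasp point (between the pads) lies 3 mm ahead of it; z points along the fingers, y is the direction in which the jaws open and shut (so a half turn about z gives the same grasp; the last joint's range is limited). The gripper opens to 85 mm and grips with 20 to 120 N. Pads are 22 mm wide; open, the fingers measure 114 mm over their backs; the gripper's body (76 mm by 85 mm) begins 54 mm behind the grasp point. The pads swing forward as they close: fully open they stand 13 mm farther back than shut.
Start: joints at [0.709, 0.353, 1.633, -0, 1.155, -0.002], TCP at [0.474, 0.408, 0.253] pointing down, gripper open.
Joint ranges: [-2.63, 2.63], [-0.92, 2.1], [0.06, 2.66], [-1.3, 4.44], [0, 2.69], [-3.02, 3.02]. Speed limits (rad/s): [2.22, 2.22, 2.79, 3.14, 3.14, 3.14].

INTERFACE

Orientations are given as a 3x3 rotation matrix whose columns are the frame's x, y, z axes.
In Python, from rig import env gives the robot as it stands.
- The arm moves only by the tool carry_out, never from a script. Its argument "motion" is a list of rows, each a list of 3 entries, a list of its own where there are three numbers: the shift along the world's x, y, z in mm, then the turn, a rotation vector about the world's x, y, z in rad, then the opening, from 0 (shut) to 1 (fully open). In form: [[[dx, dy, dz], [wx, wy, wz], fingers], ...]. A call has 1 to 20 rows; each row shifts and turns the commanded pose from where the row before left it; what a row does not reach is not made up. A row lasts 1/10 s, in which the tool goes at most 50 mm and 8.59 degrees, less where a joint would pass 70% of its speed; a pose out of reach is approached as far as the arm can. A call with a gripper value outside its range is refused whole. The fingers move at their own pace and stop on an object; the grip force is fixed at half the most. Time passes only in rows, so rows that do not move let the fingers close. It gives the time, the measured TCP pose, the force and the opening at its end, in the units of the state.
- env.get_state(): the state, without advancing time (a new reading comes with each control period).
- env.read_camera(name): name is "side" or "top" or "wrist"; returns a dict with "pixels" (480x640x3 uint8, red, green, blue), "mtx" (3x3 intrinsics, pixels), "xyz" and "attitude" of the camera in the world; the wrist camera has in their place "tool_from_camera" (4x4, takes a point from camera to tool coordinates, whose origin is the TCP and whose axes are the flange's). Camera axes: x right, y down, z forward; pixel columns grow to the right and rows downward; lengths in m; the calibration is good to about 2 mm. A picture is of the moment at which its call begins: read the wrist's pose just before it. There is no depth.
- env.close_job(): hands the job in, once; it reports no verdict.
The state is a dict: "t": time; "joint_positions": joint angles; "qvel": joint speeds; "effort": joint torques, N m; "tool_pos": TCP position; "ee_rot": TCP orientation; "ft_force": force on the tool from outside, world axes, zero at the start; "moment": the same for the moment, N m; "gripper_width": opening from 0.0 (shut) to 1.0 (fully open).
Only numpy, scipy, OpenCV 4.12 (cv2) and the standard library are available. Lean on these libraries where they do the work, as an engineer would, in place of code of your own. Each camera call takes 0.05 s, during which the arm holds its last target.

TASK

The washed wooden jar lids must dry flat: first take the espresso cup off the bed of the screw press and stand it upright on the dark round coaster, then stack all the wooden lids on the bed, neatly centred one on another. Swing the press's arm over them to its stop, turn the wing knob clockwise until the pad just touches the stack, then give it a quarter of a turn more (never so much as 0.4 of a turn) and leave it clamped, knocking none of the other things about.

Things in the scene. Friction and masses are not known exactly. Their poses are not given: they have to be found in the camera images.
- press: grey free-standing screw press, fixed to the worktop: base plate 235 x 100 x 18 mm (x from -63 to +172 mm in its frame, where +x runs from bed to post), a round wooden bed (74 mm across, top 28 mm up) and behind it an upright post (24 mm across) 130 mm from the bed's centre. Origin: under the centre of the bed at worktop level; z up
- press_bed (a point): centre of the bed's top face; the lids are stacked here
- press_hinge (a point): point on the vertical hinge axis of the swing arm, on the post, at the height of the arm's underside (118 mm up)
- press_arm (a joint): swing arm's angle in rad: 0 = closed against its stop, over the bed; it grows as the arm swings open anticlockwise seen from above (the arm then stands out to the robot's right), at most 2.1. Stiff hinge (about 0.25 N m plus some damping): it stays where it is left. The arm is 26 mm wide, 18 mm thick (118 to 136 mm up) and carries the screw 130 mm from the hinge
- swing_peg (a point): middle of the grippable part of the upright wooden peg (14 mm across, top 14 mm above this point, the arm's top 48 mm below) near the free end of the arm, 200 mm from the hinge; grip or push it to swing the arm
- press_knob (a joint): angle of the wing knob in rad, growing as it is turned clockwise seen from above, which lowers screw, knob and pad by 30 mm a turn (4.77 mm per rad); range -0.4 to 9.2; it holds by friction (0.09 N m). At 0 the pad's face is 80 mm above the worktop, 52 mm above the bed
- knob_grip (a point): centre of the knob's wooden wing (50 mm long along this frame's x, 14 mm thick along its y, 28 mm high, top 14 mm above this point), on the screw's axis; its underside never comes lower than 15 mm above the arm's top. It goes down with the screw
- press_pad (a joint): how far in m the pad is pushed up against its spring on the screw: 0 = not touching, grows after touching by 4.77 mm per rad of the knob (7.5 mm for a quarter turn, about 10 N), hard stop at 16 mm
- pad_face (a point): centre of the lower face of the round rubber pad (46 mm across) under the screw
- cup: small white espresso cup with a green band, standing on the press bed at first; 63 mm across and 51 mm high, with a loop handle at one side. Origin: under the cup at the middle of its whole footprint of body and handle; z up
- cup_foot (a point): centre of the cup's round foot, on its underside; the handle reaches out to 58 mm from here along this frame's -y; the round body is 43 mm across at the foot and 63 mm at the rim
- cup_coaster: dark wooden coaster, round, 95 mm across, 8 mm thick, on the worktop right of the press. Origin: centre of its underside
- lid_0: flat round wooden jar lid, 56 mm across, 10 mm thick, light wood with a darker line round its edge; two to four of them are present, all alike, lying at first on the free worktop left of the press (x 0.42 to 0.58, y 0.18 to 0.36). Origin: centre of its underside; z up
- lid_1: flat round wooden jar lid, 56 mm across, 10 mm thick, light wood with a darker line round its edge; two to four of them are present, all alike, lying at first on the free worktop left of the press (x 0.42 to 0.58, y 0.18 to 0.36). Origin: centre of its underside; z up
- lid_2: flat round wooden jar lid, 56 mm across, 10 mm thick, light wood with a darker line round its edge; two to four of them are present, all alike, lying at first on the free worktop left of the press (x 0.42 to 0.58, y 0.18 to 0.36). Origin: centre of its underside; z up
- lid_3: flat round wooden jar lid, 56 mm across, 10 mm thick, light wood with a darker line round its edge; two to four of them are present, all alike, lying at first on the free worktop left of the press (x 0.42 to 0.58, y 0.18 to 0.36). Origin: centre of its underside; z up
- pepper_mill: tall dark wooden pepper mill, 58 x 58 x 170 mm; leave it. Origin: under its centre
- tea_tin: round dark green tea tin with a pale cap, 69 mm across, 89 mm high, at the far left; leave it. Origin: under its centre
- spoon_0: teaspoon 138 mm long lying at the back; leave it. Origin: under its centre

How it is judged:
On the way, in this order (a step that is already met when the one before it is completed fails the run):
1. the cup is off the press, on the coaster (horizontal distance between cup_foot and cup_coaster below 0.028 m and z of cup in the frame of cup_coaster between 0.004 and 0.014 m and angle between cup's own z axis and vertical below 0.1 rad), for 0.2 s.
2. all the lids lie stacked on the bed while the arm is open (horizontal distance between each of lid_0, lid_1, lid_2, lid_3 and press_bed below 0.012 m and height (world z) of each of lid_0, lid_1, lid_2, lid_3 below 0.066 m and angle between each of lid_0, lid_1, lid_2, lid_3's own z axis and vertical below 0.1 rad and value of joint press_arm above 0.6 rad), for 0.2 s.
3. the arm is over the stack, against its stop, the pad not yet touching (horizontal distance between each of lid_0, lid_1, lid_2, lid_3 and press_bed below 0.012 m and height (world z) of each of lid_0, lid_1, lid_2, lid_3 below 0.066 m and angle between each of lid_0, lid_1, lid_2, lid_3's own z axis and vertical below 0.1 rad and value of joint press_arm below 0.06 rad and value of joint press_pad below 0.0005 m), for 0.2 s.
4. the pad touches the stack (horizontal distance between each of lid_0, lid_1, lid_2, lid_3 and press_bed below 0.012 m and height (world z) of each of lid_0, lid_1, lid_2, lid_3 below 0.066 m and angle between each of lid_0, lid_1, lid_2, lid_3's own z axis and vertical below 0.1 rad and value of joint press_arm below 0.08 rad and value of joint press_pad above 0.0008 m), for 0.05 s.
At the end, for the whole second after the job is handed in: Every lid present is stacked on the bed within 12 mm of its centre, level within 0.1 rad; arm within 0.08 rad of its stop; pad spring pushed in 5.5 to 9.5 mm (a quarter turn past touching, within 24 degrees); cup upright on the coaster, foot within 28 mm of its centre; all at rest (all of step 1 and horizontal distance between each of lid_0, lid_1, lid_2, lid_3 and press_bed below 0.012 m and height (world z) of each of lid_0, lid_1, lid_2, lid_3 below 0.066 m and angle between each of lid_0, lid_1, lid_2, lid_3's own z axis and vertical below 0.1 rad and linear speed of each of lid_0, lid_1, lid_2, lid_3, cup below 0.02 m/s and value of joint press_arm below 0.08 rad and value of joint press_pad between 0.0055 and 0.0095 m).
It fails at once if the screw is over-tightened (0.4 of a turn or more past touching) (value of joint press_pad above 0.012 m).
It fails at once if the pepper mill is knocked about (moved more than 40 mm) (distance of pepper_mill from where it was at the start of the episode above 0.04 m).
It fails at once if the tea tin is knocked about (moved more than 40 mm) (distance of tea_tin from where it was at the start of the episode above 0.04 m).
It fails at once if the spoon is knocked about (moved more than 40 mm) (distance of spoon_0 from where it was at the start of the episode above 0.04 m).
Of lid_0, lid_1, lid_2, lid_3 only 2 to 4 are there at a start; the rules pass over those that are not, and their reading is None.
At some moment in a run one of lid_0, lid_1, lid_2, lid_3 may be knocked a few centimetres aside while the robot is not near it.
It also fails if it takes over 210 s, if anything falls off the work surface, if the arm or the gripper's body presses on something with over 40 N, if the wrist force passes 120 N, or if a joint passes its speed limit or range.

## Working session

There is one attempt and no reset: what is moved stays moved. The work goes in short steps, Python scripts to look and compute and a tool call to move; the robot and the scene stay as the last step left them, time stands still between calls to the robot, and variables do not carry over. Pictures are saved under pics/ and viewed, and the job is handed in when it is done.

Besides the shell and the picture viewer there is one more tool, called after "Emit:" by a JSON object that holds its "method" and its "body". carry_out: Moves the arm, as the interface text tells. Its arguments: {"type":"object","properties":{"motion":{"type":"array"}},"required":["motion"]}

```bash
ls; mkdir -p pics; cat > h.py <<'E'
import numpy as np, cv2
from rig import env
def snap(n,f):
    s=env.get_state(); c=env.read_camera(n); cv2.imwrite('pics/'+f,cv2.cvtColor(c['pixels'],cv2.COLOR_RGB2BGR))
    if 'tool_from_camera' in c:
        T=np.array(c['tool_from_camera']); R=np.array(s['ee_rot']); c['attitude']=R@T[:3,:3]; c['xyz']=R@T[:3,3]+np.array(s['tool_pos'])
    return c
def ray(c,u,v,z):
    d=np.array(c['attitude'])@np.linalg.inv(np.array(c['mtx']))@np.array([u,v,1.]); o=np.array(c['xyz'])
    return o+d*(z-o[2])/d[2]
def proj(c,p):
    q=np.array(c['attitude']).T@(np.array(p)-np.array(c['xyz'])); w=np.array(c['mtx'])@q; return w[:2]/w[2]
E
python3 - <<'E'
from h import *
s=env.get_state(); print({k:np.round(v,3).tolist() for k,v in s.items()})
for n in ['side','top','wrist']:
    c=snap(n,n+'0.png'); print(n,np.round(c['mtx'],1).tolist(),np.round(c['xyz'],3),np.round(c['attitude'],3).tolist())
E
```

```text
pics
{'t': 0.0, 'joint_positions': [0.709, 0.354, 1.634, 0.0, 1.155, -0.002], 'qvel': [-0.003, -0.0, -0.0, -0.001, -0.002, -0.0], 'effort': [-0.0, -60.523, -34.207, -0.0, 0.009, -0.0], 'tool_pos': [0.473, 0.408, 0.253], 'ee_rot': [[-0.653, 0.758, -0.001], [0.758, 0.653, -0.001], [0.0, -0.001, -1.0]], 'ft_force': [0.689, -0.791, 0.355], 'moment': [0.009, 0.035, -0.018], 'gripper_width': 0.998}
side [[489.7, 0.0, 327.9], [0.0, 489.7, 235.2], [0.0, 0.0, 1.0]] [-0.638  0.618  0.976] [[-0.42, -0.496, 0.76], [-0.907, 0.212, -0.363], [0.018, -0.842, -0.539]]
top [[527.0, 0.0, 318.9], [0.0, 527.0, 244.8], [0.0, 0.0, 1.0]] [0.259 0.056 1.435] [[0.045, -0.975, 0.219], [-0.999, -0.042, 0.017], [-0.007, -0.22, -0.975]]
wrist [[334.4, 0.0, 317.0], [0.0, 334.4, 239.9], [0.0, 0.0, 1.0]] [0.42  0.47  0.372] [[0.758, 0.618, 0.209], [0.652, -0.718, -0.243], [-0.0, 0.321, -0.947]]
```

View pics/top0.png

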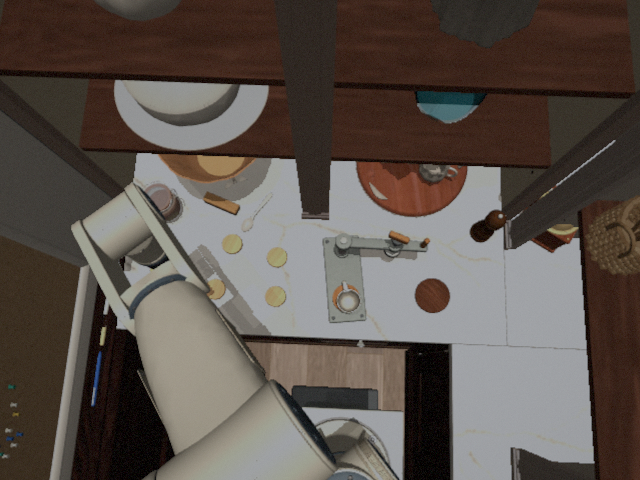

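View pics/side0.png

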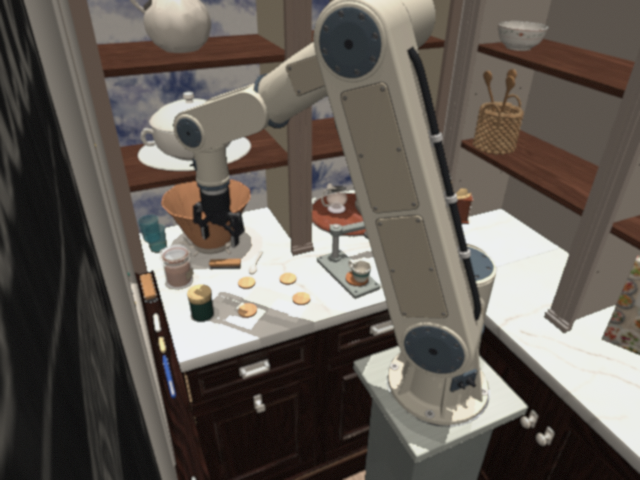

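View pics/wrist0.png

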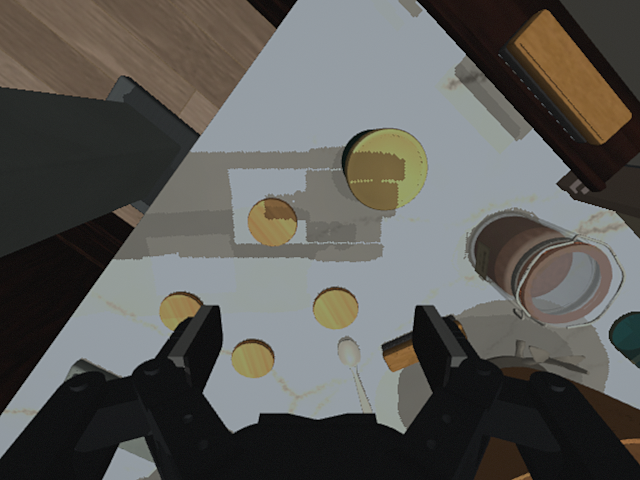

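The top view shows four lids, at about (232,243), (277,257), (275,296) and (216,290). The cup is on the bed at about (346,300), the post at (344,242), the arm is open to the right with its peg near (426,242), the coaster is at (432,295), and the mill is at (490,225). Next I'll segment these and take zoomed crops.

```bash
python3 - <<'E'
from h import *
c=snap('top','top1.png'); im=c['pixels']
cr=im[215:335,190:510]; cv2.imwrite('pics/topcrop1.png',cv2.resize(cv2.cvtColor(cr,cv2.COLOR_RGB2BGR),None,fx=2.5,fy=2.5,interpolation=cv2.INTER_CUBIC))
hsv=cv2.cvtColor(im,cv2.COLOR_RGB2HSV)
def blobs(m,lo,z,box):
    n,l,st,ce=cv2.connectedComponentsWithStats(m.astype(np.uint8))
    for i in range(1,n):
        if st[i,4]>lo and box[0]<ce[i][0]<box[1] and box[2]<ce[i][1]<box[3]: print(st[i].tolist(),np.round(ce[i],1),np.round(ray(c,*ce[i],z),4))
H,S,V=[hsv[...,i].astype(int) for i in range(3)]
print('lids');blobs((H>10)&(H<28)&(S>80)&(V>90),80,.01,(180,320,200,330))
print('coaster');blobs((S>90)&(V<130)&((H<14)|(H>170)),200,.008,(400,470,260,330))
for z,p in [(0.028,(347,300)),(.118,(344,242)),(.17,(426,242)),(.15,(396,238)),(.0,(490,230)),(.17,(497,216))]: print(p,np.round(ray(c,*p,z),3))
# coaster via arm
E
```

```text
lids
[203, 193, 36, 21, 247] [223.4 204.3] [0.6847 0.3546 0.01  ]
[223, 235, 15, 19, 156] [229.1 242.1] [0.5762 0.3296 0.01  ]
[268, 248, 18, 19, 157] [275.  255.5] [0.5438 0.1997 0.01  ]
[207, 280, 18, 19, 277] [215.8 289.2] [0.4434 0.3551 0.01  ]
[266, 287, 19, 19, 223] [273.4 296.1] [0.4314 0.1968 0.01  ]
coaster
[416, 279, 34, 34, 900] [432.  295.3] [ 0.4527 -0.233   0.008 ]
(347, 300) [ 0.427 -0.002  0.028]
(344, 242) [0.565 0.014 0.118]
(426, 242) [ 0.562 -0.186  0.17 ]
(396, 238) [ 0.574 -0.115  0.15 ]
(490, 230) [ 0.645 -0.397  0.   ]
(497, 216) [ 0.636 -0.362  0.17 ]
```

View pics/topcrop1.png

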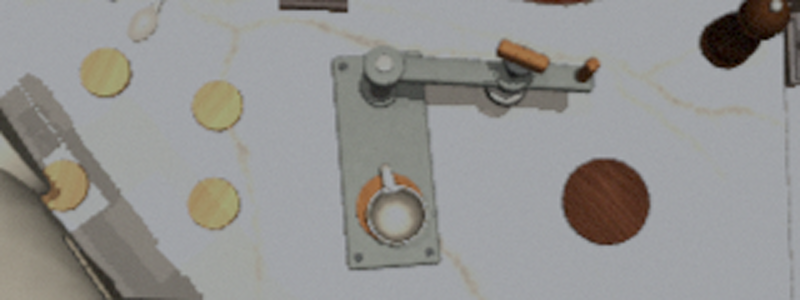

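Emit:
{"method": "carry_out", "body": {"motion": [[[-10,-41,0],[0,0,0.086],1],[[-10,-41,0],[0,0,0.086],1],[[-10,-41,0],[0,0,0.086],1],[[-10,-41,0],[0,0,0.086],1],[[-10,-41,0],[0,0,0.086],1],[[-10,-41,0],[0,0,0.086],1],[[-10,-41,0],[0,0,0.086],1],[[-10,-41,0],[0,0,0.086],1],[[-10,-41,0],[0,0,0.086],1],[[-10,-39,0],[0,0,0.086],1],[[0,0,0],[0,0,0],1],[[0,0,0],[0,0,0],1]]}}

```text
t: 1.4
tool_pos: [0.3736, -0.0007, 0.2534]
ee_rot: [[-1.0, 0.004, 0.001], [0.004, 1.0, 0.0], [-0.001, 0.0, -1.0]]
ft_force: [0.2, 0.3, 0.4]
gripper_width: 1.004
```

```bash
python3 - <<'E'
from h import *
s=env.get_state(); print(np.round(s['tool_pos'],4),np.round(s['ee_rot'],3).tolist(),np.round(s['joint_positions'],3))
c=snap('wrist','w1.png')
E
```

```text
[ 0.3736 -0.0007  0.2534] [[-1.0, 0.004, 0.001], [0.004, 1.0, 0.0], [-0.001, 0.0, -1.0]] [-0.006 -0.059  2.126  0.     1.073 -1.573]
```

View pics/w1.png

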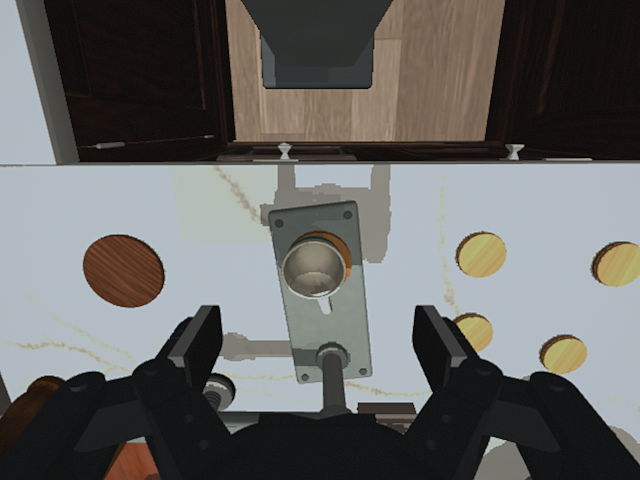

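The wrist view shows the cup rim centred near (314,267) with the bed's orange edge behind it. The plate's corners are near (269,210), (355,202), (371,377) and (297,384), and the coaster is at (124,270). The lids are at (482,255), (617,264), (472,331) and (563,353).

```bash
python3 - <<'E'
from h import *
c=snap('wrist','w1b.png'); im=c['pixels']
cr=im[190:400,220:420]; cv2.imwrite('pics/w1crop.png',cv2.resize(cv2.cvtColor(cr,cv2.COLOR_RGB2BGR),None,fx=2.85,fy=2.85,interpolation=cv2.INTER_CUBIC))
hsv=cv2.cvtColor(im,cv2.COLOR_RGB2HSV); H,S,V=[hsv[...,i].astype(int) for i in range(3)]
def bl(m,z,lo=150):
    n,l,st,ce=cv2.connectedComponentsWithStats(m.astype(np.uint8))
    for i in range(1,n):
        if st[i,4]>lo and 180<ce[i][1]<400:
            ct=max(cv2.findContours((l==i).astype(np.uint8),0,1)[0],key=len)
            e=cv2.fitEllipse(cv2.convexHull(ct)) if len(ct)>5 else None
            print(st[i].tolist(),np.round(ce[i],1),np.round(e[0],1),np.round(e[1],1),np.round(ray(c,*e[0],z),4))
print('wood');bl((H>10)&(H<28)&(S>80)&(V>90),.010)
print('dark');bl((S>80)&(V<140)&((H<14)|(H>170)),.008,600)
for p in [(269,210),(355,202),(371,377),(297,384)]: print(p,np.round(ray(c,*p,.018),4))
E
```

```text
wood
[312, 233, 39, 49, 345] [340.  251.8] [321.8 260.6] [54. 59.] [0.4404 0.0055 0.01  ]
[456, 232, 49, 45, 1405] [481.8 256. ] [480.3 254.5] [43.4 49.8] [0.4332 0.1902 0.01  ]
[596, 243, 43, 44, 1161] [615.1 263.6] [618.3 264.5] [35.8 51.6] [0.4464 0.3545 0.01  ]
[623, 253, 17, 32, 200] [633.4 270.8] [676.  211.9] [ 16.  179.6] [0.3829 0.4007 0.01  ]
[456, 315, 36, 37, 742] [476.1 331.8] [473.9 330.9] [32.  39.5] [0.5368 0.1981 0.01  ]
[540, 336, 46, 38, 1087] [564.3 355.7] [563.1 354.8] [35.4 45.6] [0.5733 0.3194 0.01  ]
dark
[82, 235, 81, 72, 4516] [122.6 270.1] [122.5 270.1] [68.8 83.5] [ 0.4526 -0.2312  0.008 ]
(269, 210) [ 0.3775 -0.0521  0.018 ]
(355, 202) [0.3689 0.0412 0.018 ]
(371, 377) [0.6009 0.0699 0.018 ]
(297, 384) [ 0.6118 -0.0268  0.018 ]
```

View pics/w1crop.png

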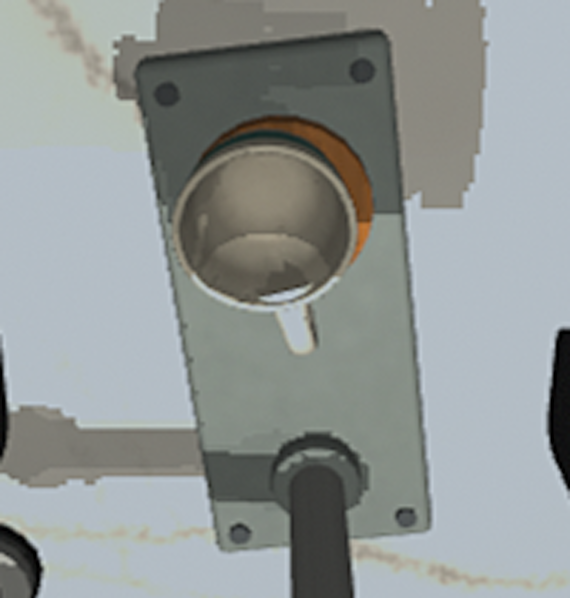

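```bash
python3 - <<'E'
from h import *
c=snap('wrist','w1c.png')
f=lambda x,y:(220+x/2.85,190+y/2.85)
print(ray(c,*f(265,222),.079), ray(c,*f(175,222),.079),ray(c,*f(356,218),.079))
for z in (.04,.055,.07): print(ray(c,*f(300,348),z))
E
```

```text
[ 0.41950806 -0.0033324   0.079     ] [ 0.41946175 -0.03350739  0.079     ] [0.41809875 0.02714609 0.079     ]
[0.49107896 0.00982941 0.04      ]
[0.48208102 0.00940627 0.055     ]
[0.47308308 0.00898313 0.07      ]
```

Emit:
{"method": "carry_out", "body": {"motion": [[[23,-1.5,0],[0,0,0.1],1],[[23,-1.5,0],[0,0,0.1],1],[[0,0,-30],[0,0,0],1],[[0,0,-30],[0,0,0],1],[[0,0,-30],[0,0,0],1],[[0,0,-30],[0,0,0],1],[[0,0,-20],[0,0,0],1],[[0,0,-20],[0,0,0],1],[[0,0,-16],[0,0,0],1],[[0,0,-15],[0,0,0],1],[[0,0,0],[0,0,0],1],[[0,0,0],[0,0,0],1]]}}

```text
t: 2.75
tool_pos: [0.4196, -0.0023, 0.0622]
ee_rot: [[-0.98, -0.2, -0.001], [-0.2, 0.98, 0.0], [0.001, 0.0, -1.0]]
ft_force: [0.3, 1.3, 1.2]
gripper_width: 1.005
```

```bash
python3 - <<'E'
from h import *
c=snap('wrist','w2.png')
E
```

```text
(no output)
```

View pics/w2.png

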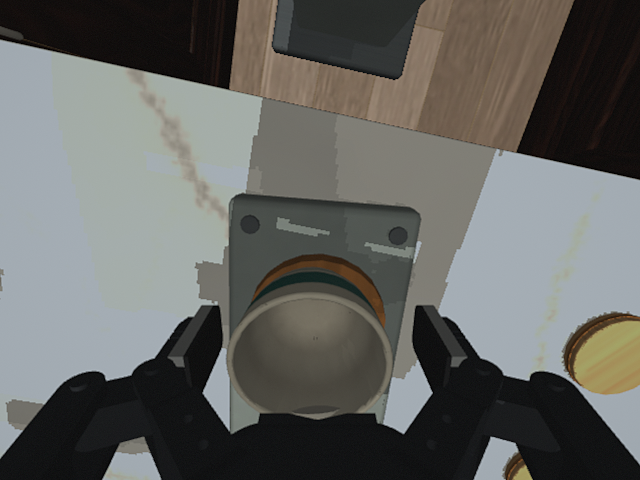

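The cup sits between the jaws: its rim is centred at (310,353) and the jaw midline is about 317. Closing.

Emit:
{"method": "carry_out", "body": {"motion": [[[0,0,0],[0,0,0],0.7],[[0,0,0],[0,0,0],0.5],[[0,0,0],[0,0,0],0.3],[[0,0,0],[0,0,0],0],[[0,0,0],[0,0,0],0],[[0,0,0],[0,0,0],0],[[0,0,0],[0,0,0],0]]}}

```text
t: 3.5
tool_pos: [0.4206, -0.003, 0.0635]
ee_rot: [[-0.98, -0.198, 0.002], [-0.198, 0.98, 0.0], [-0.002, -0.0, -1.0]]
ft_force: [-1.8, 2.1, 10.4]
gripper_width: 0.702
```

Emit:
{"method": "carry_out", "body": {"motion": [[[0,0,5],[0,0,0],0],[[0,0,10],[0,0,0],0],[[0,0,20],[0,0,0],0],[[0,0,25],[0,0,0],0],[[0,0,0],[0,0,0],0]]}}

```text
t: 4.0
tool_pos: [0.4214, -0.0032, 0.1252]
ee_rot: [[-0.98, -0.199, 0.005], [-0.199, 0.98, -0.0], [-0.005, -0.001, -1.0]]
ft_force: [1.0, 0.6, -1.4]
gripper_width: 0.698
```

```bash
python3 - <<'E'
from h import *
c=snap('wrist','w3.png')
E
```

```text
(no output)
```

View pics/w3.png

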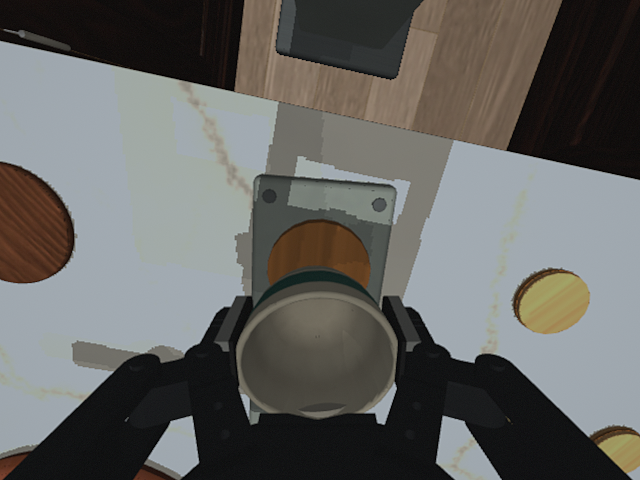

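```bash
python3 - <<'E'
from h import *
c=snap('wrist','w3b.png')
z=.1252-.0635+.079
for p in [(237,350),(397,350),(317,353),(317,292)]: print(np.round(ray(c,*p,z),4))
E
```

```text
[ 0.4215 -0.0329  0.1407]
[0.4099 0.0244 0.1407]
[ 0.417  -0.004   0.1407]
[ 0.3924 -0.0089  0.1407]
```

Emit:
{"method": "carry_out", "body": {"motion": [[[4,-32,0],[0,0,0],0],[[4,-32,0],[0,0,0],0],[[4,-33,0],[0,0,0],0],[[5,-33,0],[0,0,0],0],[[5,-33,0],[0,0,0],0],[[5,-33,0],[0,0,0],0],[[5,-33,0],[0,0,0],0],[[0,0,-20],[0,0,0],0],[[0,0,-20],[0,0,0],0],[[0,0,-20],[0,0,0],0],[[0,0,-10],[0,0,0],0],[[0,0,0],[0,0,0],0],[[0,0,0],[0,0,0],0]]}}

```text
t: 5.4
tool_pos: [0.4515, -0.232, 0.0522]
ee_rot: [[-0.98, -0.199, -0.001], [-0.199, 0.98, 0.0], [0.0, 0.0, -1.0]]
ft_force: [0.7, -1.2, -1.2]
gripper_width: 0.7
```

```bash
python3 - <<'E'
from h import *
c=snap('wrist','w4.png');snap('side','s4.png');
E
```

```text
(no output)
```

View pics/w4.png

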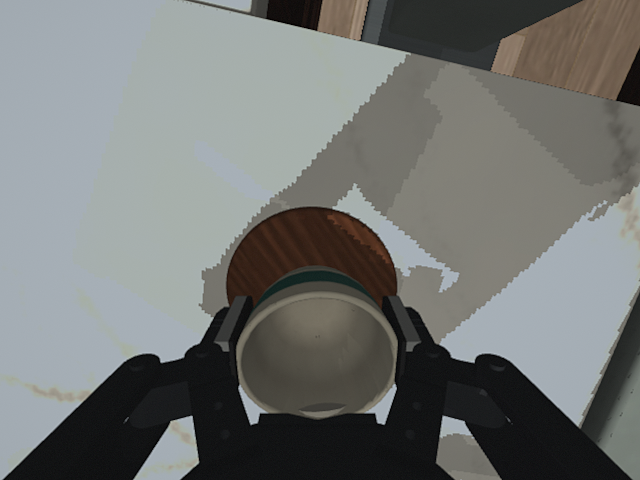

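The cup is over the coaster: the coaster spans about columns 227-397 with its near edge at row 207, and the cup is centred at column 317. Next I lower it slowly and watch the force.

```bash
python3 - <<'E'
from h import *
c=snap('wrist','w4b.png')
for p in [(227,275),(397,275),(312,207)]: print(np.round(ray(c,*p,.008),4))
print(ray(c,312,207,.008)+.0475*np.array([.98,.198,0]))
E
```

```text
[ 0.4552 -0.2812  0.008 ]
[ 0.437  -0.1914  0.008 ]
[ 0.4094 -0.2436  0.008 ]
[ 0.45592445 -0.23417429  0.008     ]
```

Emit:
{"method": "carry_out", "body": {"motion": [[[0,0,-4],[0,0,0],0],[[0,0,-2],[0,0,0],0],[[0,0,-1],[0,0,0],0],[[0,0,0],[0,0,0],0],[[0,0,0],[0,0,0],0]]}}

```text
t: 6.05
tool_pos: [0.4516, -0.2321, 0.0453]
ee_rot: [[-0.98, -0.199, -0.0], [-0.199, 0.98, -0.0], [0.0, -0.0, -1.0]]
ft_force: [0.2, 0.1, -1.0]
gripper_width: 0.706
```

Emit:
{"method": "carry_out", "body": {"motion": [[[0,0,-1],[0,0,0],0],[[0,0,0],[0,0,0],0],[[0,0,0],[0,0,0],0]]}}

```text
t: 6.35
tool_pos: [0.4516, -0.2321, 0.0443]
ee_rot: [[-0.98, -0.199, -0.0], [-0.199, 0.98, 0.0], [0.0, 0.0, -1.0]]
ft_force: [0.6, -0.5, -1.1]
gripper_width: 0.699
```

Emit:
{"method": "carry_out", "body": {"motion": [[[0,0,-1],[0,0,0],0],[[0,0,0],[0,0,0],0],[[0,0,0],[0,0,0],0]]}}

```text
t: 6.65
tool_pos: [0.4516, -0.2321, 0.0432]
ee_rot: [[-0.98, -0.199, -0.0], [-0.199, 0.98, 0.0], [0.0, 0.0, -1.0]]
ft_force: [-0.7, 0.1, -1.4]
gripper_width: 0.701
```

Emit:
{"method": "carry_out", "body": {"motion": [[[0,0,-1],[0,0,0],0],[[0,0,0],[0,0,0],0]]}}

```text
t: 6.85
tool_pos: [0.4519, -0.2322, 0.043]
ee_rot: [[-0.98, -0.199, 0.001], [-0.199, 0.98, -0.0], [-0.001, -0.0, -1.0]]
ft_force: [-1.1, 1.9, 9.3]
gripper_width: 0.7
```

Emit:
{"method": "carry_out", "body": {"motion": [[[0,0,-1],[0,0,0],0],[[0,0,0],[0,0,0],0]]}}

```text
t: 7.05
tool_pos: [0.4523, -0.2322, 0.0428]
ee_rot: [[-0.98, -0.199, 0.001], [-0.199, 0.98, -0.0], [-0.001, -0.0, -1.0]]
ft_force: [-3.8, 4.4, 22.3]
gripper_width: 0.703
```

Contact is made. I'll release gently, back off 1 mm, open and rise.

Emit:
{"method": "carry_out", "body": {"motion": [[[0,0,1.5],[0,0,0],0],[[0,0,0],[0,0,0],0.8],[[0,0,0],[0,0,0],1],[[0,0,0],[0,0,0],1],[[0,0,0],[0,0,0],1],[[0,0,10],[0,0,0],1],[[0,0,20],[0,0,0],1],[[0,0,40],[0,0,0],1],[[-5,10,40],[0,0,0],1],[[-5,20,40],[0,0,0],1],[[0,30,40],[0,0,0],1],[[0,0,0],[0,0,0],1]]}}

```text
t: 8.25
tool_pos: [0.4436, -0.1709, 0.2384]
ee_rot: [[-0.98, -0.2, 0.008], [-0.2, 0.98, -0.002], [-0.007, -0.004, -1.0]]
ft_force: [-0.1, 0.1, -0.2]
gripper_width: 1.003
```

```bash
python3 - <<'E'
from h import *
c=snap('wrist','w5.png'); c=snap('top','t5.png')
cr=c['pixels'][215:335,190:510]; cv2.imwrite('pics/t5c.png',cv2.resize(cv2.cvtColor(cr,cv2.COLOR_RGB2BGR),None,fx=2.5,fy=2.5,interpolation=cv2.INTER_CUBIC))
E
```

```text
(no output)
```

View pics/w5.png

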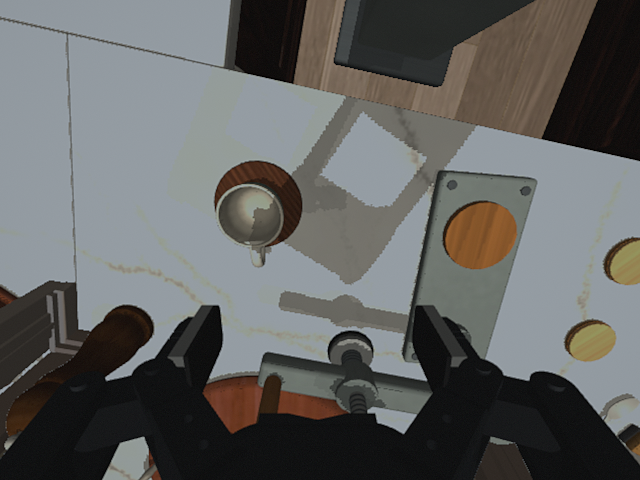

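View pics/t5c.png

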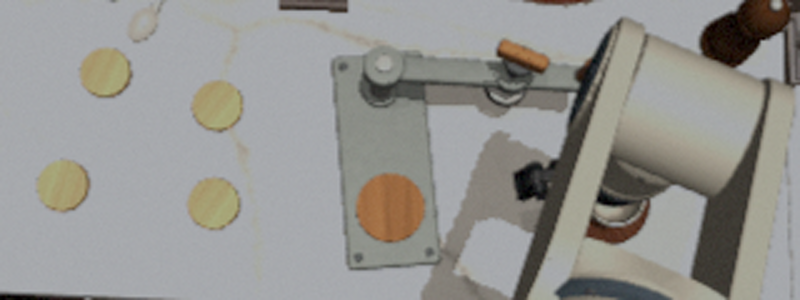

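The cup stands on the coaster (rim near (250,215), foot inside the disc) and the bed is now bare at (480,235). I'll measure both, plus the lids and the pad.

```bash
cat >> h.py <<'E'
def wood(c,z,lo=100,box=(0,640,180,400),hs=(8,30),dil=None):
    im=c['pixels']; hsv=cv2.cvtColor(im,cv2.COLOR_RGB2HSV); H,S,V=[hsv[...,i].astype(int) for i in range(3)]
    m=((H>hs[0])&(H<hs[1])&(S>80)&(V>80)).astype(np.uint8); out=[]
    n,l,st,ce=cv2.connectedComponentsWithStats(m)
    for i in range(1,n):
        if st[i,4]>lo and box[0]<ce[i][0]<box[1] and box[2]<ce[i][1]<box[3]:
            ct=max(cv2.findContours((l==i).astype(np.uint8),0,1)[0],key=len)
            if len(ct)<6: continue
            P=np.array([ray(c,u,v,z)[:2] for u,v in cv2.convexHull(ct)[:,0,:]])
            (cx,cy),r=cv2.minEnclosingCircle(P.astype(np.float32))
            print(st[i].tolist(),'img',np.round(ce[i],1),'circ',np.round([cx,cy,r],4),'cent',np.round(ray(c,*ce[i],z)[:2],4)); out.append((cx,cy,r))
    return out
E
python3 - <<'E'
from h import *
c=snap('wrist','w5b.png')
print('cup rim',ray(c,250,215,.059)); 
for p in [(215,215),(285,215),(250,184),(250,247)]: print(ray(c,*p,.059))
print('bed w');wood(c,.028,box=(430,530,190,280))
print('lids w');wood(c,.010,box=(540,640,190,400))
c=snap('top','t5b.png'); print('bed t'); wood(c,.028,box=(320,380,280,320)); print('lids t'); wood(c,.010,box=(190,300,225,320))
E
```

```text
cup rim [ 0.44850829 -0.23296329  0.059     ]
[ 0.45487356 -0.2641273   0.059     ]
[ 0.44214484 -0.20180814  0.059     ]
[ 0.42055579 -0.23679735  0.059     ]
[ 0.47923646 -0.22874851  0.059     ]
bed w
[446, 206, 73, 67, 3759] img [482.2 239.2] circ [ 0.4368 -0.      0.0369] cent [ 4.354e-01 -3.000e-04]
lids w
[611, 243, 29, 46, 974] img [627.4 268.1] circ [0.4347 0.1884 0.0289] cent [0.4394 0.1811]
[571, 327, 47, 39, 1323] img [594.  346.5] circ [0.5427 0.1923 0.0284] cent [0.5431 0.1926]
bed t
[333, 284, 27, 28, 586] img [345.8 297.6] circ [0.434  0.002  0.0369] cent [0.4336 0.0013]
lids t
[223, 235, 14, 18, 129] img [228.7 241.9] circ [0.5721 0.3232 0.0252] cent [0.5767 0.3306]
[268, 248, 15, 13, 103] img [274.3 253.3] circ [0.5453 0.1997 0.0238] cent [0.55   0.2019]
[209, 280, 17, 19, 161] img [218.1 290.5] circ [0.442  0.3548 0.0268] cent [0.4401 0.3486]
```

Emit:
{"method": "carry_out", "body": {"motion": [[[-1,40,0],[0,0,-0.02],1],[[-1,40,0],[0,0,-0.02],1],[[-1,40,0],[0,0,-0.02],1],[[-1,40,0],[0,0,-0.02],1],[[-1,40,0],[0,0,-0.02],1],[[-1,40,0],[0,0,-0.02],1],[[-1,40,0],[0,0,-0.02],1],[[-1,40,0],[0,0,-0.02],1],[[-1,41,-20],[0,0,-0.02],1],[[0,0,-40],[0,0,-0.02],1],[[0,0,-40],[0,0,0],1],[[0,0,-18],[0,0,0],1],[[0,0,0],[0,0,0],1],[[0,0,0],[0,0,0],1]]}}

```text
t: 9.85
tool_pos: [0.4323, 0.1883, 0.1141]
ee_rot: [[-1.0, 0.0, -0.002], [0.0, 1.0, -0.001], [0.002, -0.001, -1.0]]
ft_force: [0.4, -0.9, 0.4]
gripper_width: 1.0
```

```bash
python3 - <<'E'
from h import *
c=snap('wrist','w6.png'); wood(c,.010,box=(0,640,100,460))
E
```

```text
[0, 211, 94, 101, 7712] img [ 42.5 262.4] circ [ 0.4436 -0.0144  0.0398] cent [ 0.4426 -0.0104]
[285, 215, 77, 72, 4287] img [322.8 250.6] circ [0.434  0.1926 0.0281] cent [0.4336 0.1924]
[511, 231, 77, 71, 4051] img [549.4 266.2] circ [0.4469 0.356  0.0284] cent [0.4458 0.3568]
[292, 347, 67, 56, 2804] img [325.2 374.5] circ [0.5411 0.1947 0.0291] cent [0.5417 0.1948]
```

View pics/w6.png

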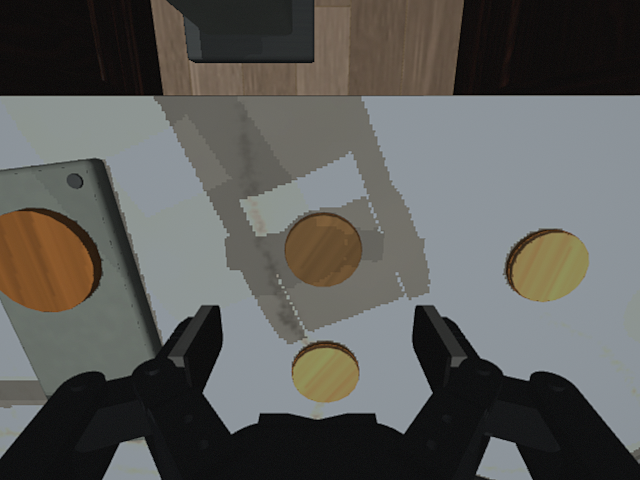

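Emit:
{"method": "carry_out", "body": {"motion": [[[2,4,-20],[0,0,0],0.78],[[0,0,-20],[0,0,0],0.78],[[0,0,-20],[0,0,0],0.78],[[0,0,-14],[0,0,0],0.78],[[0,0,-10],[0,0,0],0.78],[[0,0,0],[0,0,0],0.78],[[0,0,0],[0,0,0],0.78],[[0,0,0],[0,0,0],0.78]]}}

```text
t: 10.7
tool_pos: [0.4353, 0.1931, 0.0317]
ee_rot: [[-1.0, -0.0, 0.001], [-0.0, 1.0, 0.001], [-0.001, 0.001, -1.0]]
ft_force: [-0.2, 0.4, 0.4]
gripper_width: 0.78
```

```bash
python3 - <<'E'
from h import *
c=snap('wrist','w7.png')
E
```

```text
(no output)
```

View pics/w7.png

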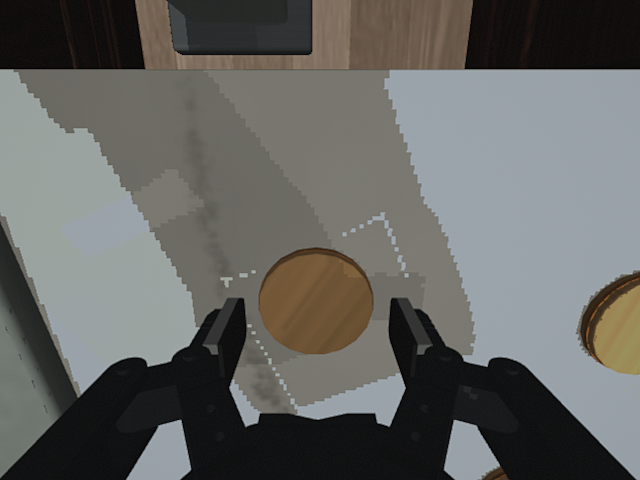

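The lid lies between the jaws at (316,300). I'll creep down until the tips touch the top.

Emit:
{"method": "carry_out", "body": {"motion": [[[0,0,-4],[0,0,0],0.74],[[0,0,-3],[0,0,0],0.74],[[0,0,0],[0,0,0],0.74],[[0,0,0],[0,0,0],0.74]]}}

```text
t: 11.15
tool_pos: [0.4344, 0.1928, 0.0236]
ee_rot: [[-1.0, -0.0, -0.0], [-0.0, 1.0, -0.0], [0.0, -0.0, -1.0]]
ft_force: [-0.6, -0.0, -0.4]
gripper_width: 0.739
```

Emit:
{"method": "carry_out", "body": {"motion": [[[0,0,-2],[0,0,0],0.74],[[0,0,0],[0,0,0],0.74]]}}

```text
t: 11.35
tool_pos: [0.4345, 0.1928, 0.0216]
ee_rot: [[-1.0, -0.0, -0.0], [-0.0, 1.0, -0.0], [0.0, -0.0, -1.0]]
ft_force: [-0.0, -0.1, 0.1]
gripper_width: 0.737
```

Emit:
{"method": "carry_out", "body": {"motion": [[[0,0,-2],[0,0,0],0.74],[[0,0,0],[0,0,0],0.74]]}}

```text
t: 11.55
tool_pos: [0.4345, 0.1928, 0.0196]
ee_rot: [[-1.0, -0.0, -0.0], [-0.0, 1.0, -0.0], [0.0, -0.0, -1.0]]
ft_force: [-0.6, 0.3, 0.1]
gripper_width: 0.742
```

Emit:
{"method": "carry_out", "body": {"motion": [[[0,0,-1.5],[0,0,0],0.72],[[0,0,0],[0,0,0],0.72]]}}

```text
t: 11.75
tool_pos: [0.4345, 0.1928, 0.0181]
ee_rot: [[-1.0, -0.0, -0.0], [-0.0, 1.0, -0.0], [0.0, -0.0, -1.0]]
ft_force: [0.9, 0.5, -0.6]
gripper_width: 0.718
```

Emit:
{"method": "carry_out", "body": {"motion": [[[0,0,-1.5],[0,0,0],0.72],[[0,0,0],[0,0,0],0.72]]}}

```text
t: 11.95
tool_pos: [0.4346, 0.1929, 0.0167]
ee_rot: [[-1.0, -0.0, 0.0], [-0.0, 1.0, 0.0], [-0.0, 0.0, -1.0]]
ft_force: [-0.6, 0.1, 0.3]
gripper_width: 0.719
```

Emit:
{"method": "carry_out", "body": {"motion": [[[0,0,0],[0,0,0],0.68],[[0,0,0],[0,0,0],0.5],[[0,0,0],[0,0,0],0.3],[[0,0,0],[0,0,0],0.3]]}}

```text
t: 12.35
tool_pos: [0.4351, 0.1929, 0.0183]
ee_rot: [[-1.0, -0.001, 0.001], [-0.001, 1.0, 0.0], [-0.001, 0.0, -1.0]]
ft_force: [-4.5, -3.2, 27.4]
gripper_width: 0.628
```

```bash
python3 - <<'E'
from h import *
c=snap('wrist','w8.png')
E
```

```text
(no output)
```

View pics/w8.png

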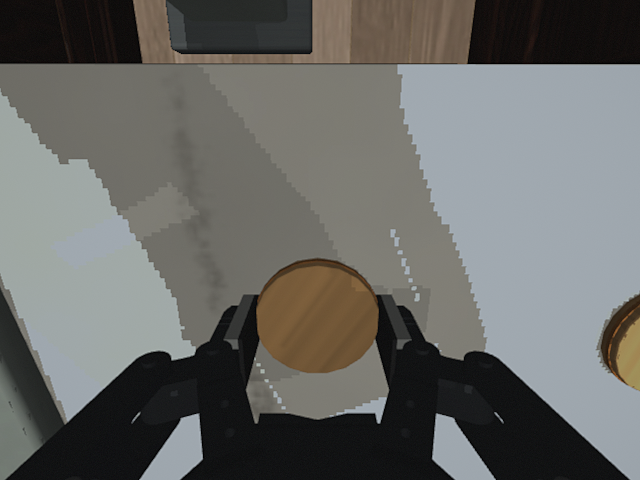

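The lid is gripped with the tips pressing the table at 27 N, so next time I'll close 2-3 mm higher. Lifting.

Emit:
{"method": "carry_out", "body": {"motion": [[[0,0,3],[0,0,0],0.3],[[0,0,10],[0,0,0],0.3],[[0,0,30],[0,0,0],0.3],[[0,0,40],[0,0,0],0.3],[[0,0,0],[0,0,0],0.3],[[0,0,0],[0,0,0],0.3]]}}

```text
t: 13.0
tool_pos: [0.4351, 0.1931, 0.1008]
ee_rot: [[-1.0, -0.0, 0.002], [-0.0, 1.0, 0.001], [-0.002, 0.001, -1.0]]
ft_force: [-0.6, -0.9, -1.9]
gripper_width: 0.623
```

```bash
python3 - <<'E'
from h import *
c=snap('wrist','w9.png'); s=env.get_state();z=s['tool_pos'][2]; print(s['tool_pos'])
wood(c,z-.0183+.010,box=(230,400,200,400))
wood(c,.028,box=(0,200,150,400))
E
```

```text
[0.4343762  0.19280261 0.09985327]
[257, 265, 121, 146, 12679] img [317.4 331.9] circ [0.4462 0.1937 0.0389] cent [0.44   0.1933]
[0, 211, 72, 108, 6001] img [ 30.2 269.4] circ [0.436  0.0022 0.0367] cent [0.4375 0.0138]
```

View pics/w9.png

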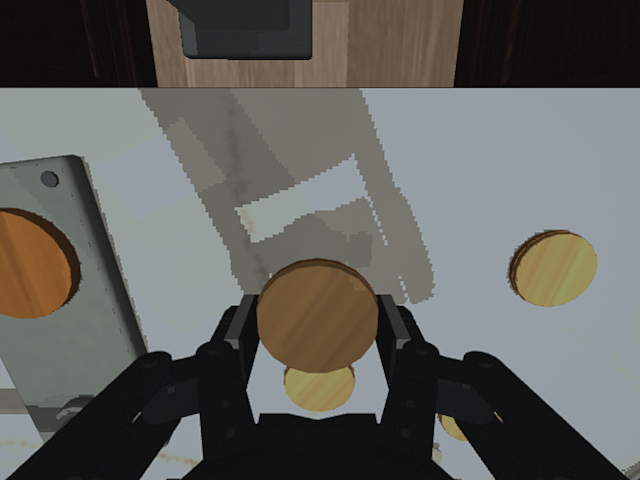

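```bash
python3 - <<'E'
from h import *
c=snap('wrist','w9b.png'); s=env.get_state();z=s['tool_pos'][2]-.0083; t=s['tool_pos']; print(t)
for p in [(318,265),(318,372),(257,317),(379,317)]: print(np.round(ray(c,*p,z)-t,4))
E
```

```text
[0.43401272 0.1926266  0.09927409]
[-0.0275  0.0006 -0.0083]
[ 0.0268  0.0006 -0.0083]
[-0.0027 -0.0263 -0.0083]
[-0.0027  0.0275 -0.0083]
```

Emit:
{"method": "carry_out", "body": {"motion": [[[0,-32,0],[0,0,0],0.3],[[0,-32,0],[0,0,0],0.3],[[0,-32,0],[0,0,0],0.3],[[1,-32,0],[0,0,0],0.3],[[1,-32,0],[0,0,0],0.3],[[0,-32,0],[0,0,0],0.3],[[0,0,-20],[0,0,0],0.3],[[0,0,-20],[0,0,0],0.3],[[0,0,0],[0,0,0],0.3],[[0,0,0],[0,0,0],0.3],[[0,0,0],[0,0,0],0.3]]}}

```text
t: 14.2
tool_pos: [0.4367, 0.0011, 0.06]
ee_rot: [[-1.0, -0.001, -0.0], [-0.001, 1.0, 0.0], [0.0, 0.0, -1.0]]
ft_force: [0.1, 0.4, -0.3]
gripper_width: 0.623
```

```bash
python3 - <<'E'
from h import *
s=env.get_state();print(s['tool_pos'])
c=snap('wrist','w10.png')
for x,y in [(.436,.001)]: print(proj(c,(x,y,.028)),proj(c,(x-.037,y,.028)),proj(c,(x,y+.037,.028)),proj(c,(x,y-.037,.028)))
E
```

```text
[0.43665972 0.00107408 0.06000945]
[316.86498819 296.56975029] [316.86471566 226.68332046] [389.67814909 296.56067679] [244.03297384 296.57882615]
```

View pics/w10.png

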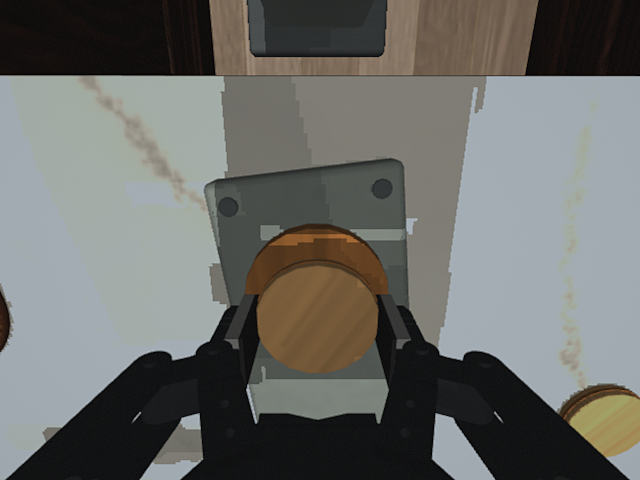

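The bed spans columns 246-388 with its near edge at row 225, which matches the predicted (244-390, 227). The lid is centred over it, so I'll lower.

Emit:
{"method": "carry_out", "body": {"motion": [[[0,0,-7],[0,0,0],0.3],[[0,0,-4],[0,0,0],0.3],[[0,0,-1],[0,0,0],0.3],[[0,0,0],[0,0,0],0.3],[[0,0,0],[0,0,0],0.3]]}}

```text
t: 14.75
tool_pos: [0.4366, 0.0009, 0.0478]
ee_rot: [[-1.0, -0.0, -0.0], [-0.0, 1.0, -0.0], [0.0, -0.0, -1.0]]
ft_force: [-0.7, 1.0, -0.7]
gripper_width: 0.628
```

Emit:
{"method": "carry_out", "body": {"motion": [[[0,0,-1],[0,0,0],0.3],[[0,0,0],[0,0,0],0.3]]}}

```text
t: 14.95
tool_pos: [0.4366, 0.0009, 0.0468]
ee_rot: [[-1.0, -0.0, 0.0], [-0.0, 1.0, -0.0], [-0.0, -0.0, -1.0]]
ft_force: [-0.7, -0.1, 0.2]
gripper_width: 0.625
```

Emit:
{"method": "carry_out", "body": {"motion": [[[0,0,-1],[0,0,0],0.3],[[0,0,0],[0,0,0],0.3]]}}

```text
t: 15.15
tool_pos: [0.4367, 0.0009, 0.0465]
ee_rot: [[-1.0, -0.0, 0.0], [-0.0, 1.0, -0.0], [-0.0, -0.0, -1.0]]
ft_force: [-4.3, 0.0, 15.0]
gripper_width: 0.627
```

Emit:
{"method": "carry_out", "body": {"motion": [[[0,0,0],[0,0,0],0.7],[[0,0,0],[0,0,0],0.85],[[0,0,0],[0,0,0],0.9],[[0,0,10],[0,0,0],0.9],[[0,0,20],[0,0,0],0.9],[[0,0,40],[0,0,0],0.9],[[0,0,0],[0,0,0],0.9],[[0,0,0],[0,0,0],0.9]]}}

```text
t: 15.95
tool_pos: [0.4373, 0.0009, 0.117]
ee_rot: [[-1.0, -0.0, 0.003], [-0.0, 1.0, -0.0], [-0.003, -0.0, -1.0]]
ft_force: [-0.2, -0.2, -0.1]
gripper_width: 0.9
```

```bash
python3 - <<'E'
from h import *
s=env.get_state();print(s['tool_pos'])
c=snap('wrist','w11.png'); wood(c,.038,box=(200,440,100,460))
E
```

```text
[0.43731798 0.00086747 0.11696883]
[270, 201, 102, 102, 7252] img [320.7 252.5] circ [0.4322 0.0011 0.0349] cent [0.4308 0.0032]
[263, 237, 11, 44, 174] img [266.9 259.2] circ [ 0.4353 -0.0294  0.015 ] cent [ 0.4355 -0.0312]
```

View pics/w11.png

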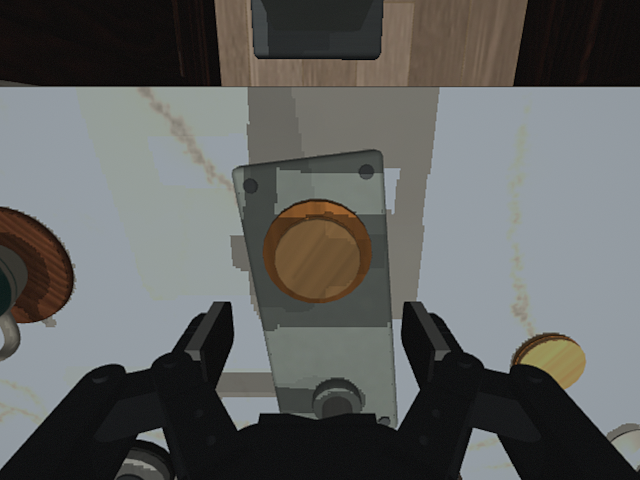

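The lid lies on the bed with its ellipse centred near (317,259). The bed outline runs from columns 263 to 371. A numeric check follows, then lid B.

```bash
python3 - <<'E'
from h import *
c=snap('wrist','w11b.png'); 
print(proj(c,(.436,.001,.038)),proj(c,(.408,.001,.038)),proj(c,(.464,.001,.038)), ray(c,317,258.5,.038))
c=snap('top','t11.png'); print('lids t'); wood(c,.010,box=(190,300,225,320),lo=60)
E
```

```text
[317.18935099 261.87867543] [317.18388072 219.50331151] [317.19437794 300.8198407 ] [0.43367717 0.0008798  0.038     ]
lids t
[223, 235, 14, 17, 127] img [228.9 241.6] circ [0.5726 0.3239 0.0252] cent [0.5777 0.3302]
[268, 248, 18, 19, 138] img [274.8 255.6] circ [0.5394 0.1945 0.0268] cent [0.5434 0.2003]
[209, 280, 17, 19, 166] img [217.9 290.3] circ [0.442  0.3548 0.0268] cent [0.4405 0.3489]
```

Emit:
{"method": "carry_out", "body": {"motion": [[[0,39,0],[0,0,0],0.9],[[0,39,0],[0,0,0],0.9],[[20,39,0],[0,0,0],0.9],[[40,39,0],[0,0,0],0.9],[[43,38,-20],[0,0,0],0.8],[[0,0,-30],[0,0,0],0.8],[[0,0,0],[0,0,0],0.8],[[0,0,0],[0,0,0],0.8],[[0,0,0],[0,0,0],0.8]]}}

```text
t: 17.0
tool_pos: [0.5273, 0.1835, 0.0698]
ee_rot: [[-1.0, 0.0, -0.0], [0.0, 1.0, -0.0], [0.0, -0.0, -1.0]]
ft_force: [0.4, 0.2, -0.0]
gripper_width: 0.798
```

```bash
python3 - <<'E'
from h import *
s=env.get_state();print(s['tool_pos'])
c=snap('wrist','w12.png'); wood(c,.01,box=(0,640,100,460))
E
```

```text
[0.52733667 0.18349524 0.06977426]
[601, 85, 39, 102, 2898] img [623.5 140.2] circ [0.4502 0.3486 0.0258] cent [0.4516 0.3413]
[290, 257, 91, 81, 5725] img [335.5 297. ] circ [0.5427 0.1947 0.0279] cent [0.5419 0.1946]
[487, 303, 92, 75, 4366] img [537.  339.1] circ [0.5744 0.3199 0.0288] cent [0.5718 0.3221]
```

View pics/w12.png

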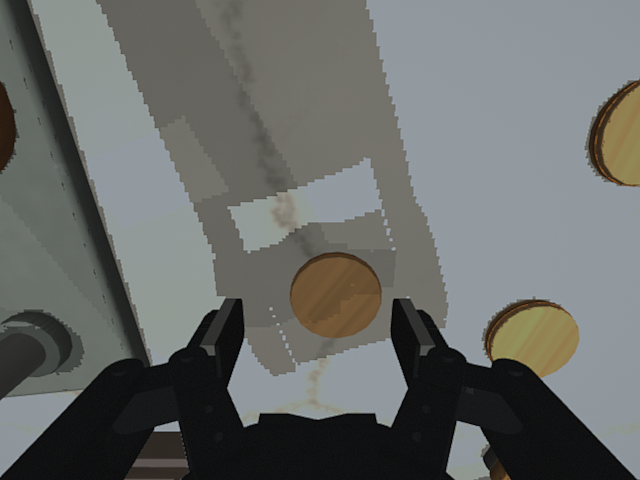

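Lid B is at (.542,.195) and the jaws fell 15 and 11 mm short, so I'll correct and descend.

Emit:
{"method": "carry_out", "body": {"motion": [[[8,6,0],[0,0,0],0.74],[[7,5,-10],[0,0,0],0.74],[[0,0,-15],[0,0,0],0.74],[[0,0,-10],[0,0,0],0.74],[[0,0,-8],[0,0,0],0.74],[[0,0,-7],[0,0,0],0.74],[[0,0,0],[0,0,0],0.74],[[0,0,0],[0,0,0],0.74]]}}

```text
t: 17.85
tool_pos: [0.5426, 0.195, 0.0192]
ee_rot: [[-1.0, -0.0, -0.0], [-0.0, 1.0, -0.0], [0.0, -0.0, -1.0]]
ft_force: [0.4, -0.1, -0.1]
gripper_width: 0.741
```

Emit:
{"method": "carry_out", "body": {"motion": [[[0,0,0],[0,0,0],0.68],[[0,0,0],[0,0,0],0.5],[[0,0,0],[0,0,0],0.3],[[0,0,0],[0,0,0],0.3]]}}

```text
t: 18.25
tool_pos: [0.5431, 0.1951, 0.0204]
ee_rot: [[-1.0, -0.0, 0.001], [-0.0, 1.0, 0.0], [-0.001, 0.0, -1.0]]
ft_force: [-1.0, -0.5, 7.2]
gripper_width: 0.621
```

Emit:
{"method": "carry_out", "body": {"motion": [[[0,0,5],[0,0,0],0.3],[[0,0,25],[0,0,0],0.3],[[0,0,35],[0,0,0],0.3],[[0,0,35],[0,0,0],0.3],[[-27,0,0],[0,0,0],0.3],[[-27,-20,0],[0,0,0],0.3],[[-27,-30,0],[0,0,0],0.3],[[-26,-30,0],[0,0,0],0.3],[[0,-38,0],[0,0,0],0.3],[[0,-38,0],[0,0,0],0.3],[[0,-38,0],[0,0,0],0.3],[[0,0,-20],[0,0,0],0.3],[[0,0,-20],[0,0,0],0.3],[[0,0,0],[0,0,0],0.3],[[0,0,0],[0,0,0],0.3],[[0,0,0],[0,0,0],0.3]]}}

```text
t: 19.85
tool_pos: [0.4364, 0.0013, 0.0802]
ee_rot: [[-1.0, -0.001, 0.001], [-0.001, 1.0, -0.0], [-0.001, -0.0, -1.0]]
ft_force: [-0.6, -0.5, -1.2]
gripper_width: 0.619
```

```bash
python3 - <<'E'
from h import *
s=env.get_state();t=s['tool_pos'];print(t)
c=snap('wrist','w13.png'); 
print(proj(c,(t[0],t[1],t[2]-.010)),proj(c,(t[0]-.028,t[1],t[2]-.010)),'bed',proj(c,(.436,.001,.028)),proj(c,(.436-.037,.001,.028)), 'lid',proj(c,(.436-.028,.001,.038)))
E
```

```text
[0.4363507  0.00126921 0.08021074]
[317.03529002 321.61512382] [317.0571644  263.68123324] bed [316.52165825 279.73320007] [316.50995111 216.31629241] lid [316.4938865  238.42913809]
```

View pics/w13.png

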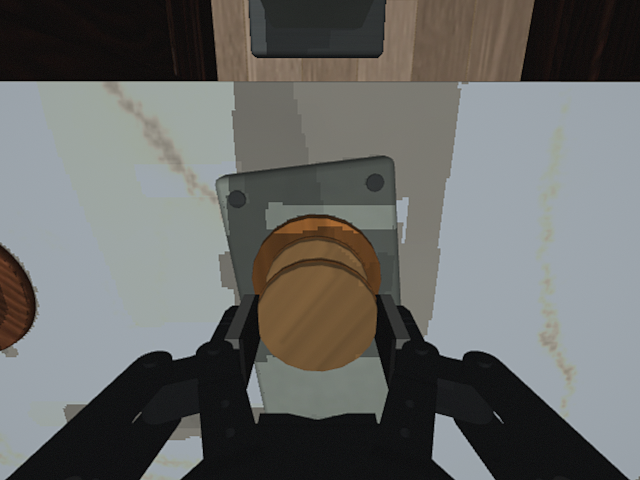

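The held lid (near edge at row 262) and the first lid (row 237) both match the predictions. Lowering.

Emit:
{"method": "carry_out", "body": {"motion": [[[0,0,-10],[0,0,0],0.3],[[0,0,-7],[0,0,0],0.3],[[0,0,-3],[0,0,0],0.3],[[0,0,-1],[0,0,0],0.3],[[0,0,0],[0,0,0],0.3],[[0,0,0],[0,0,0],0.3]]}}

```text
t: 20.5
tool_pos: [0.4353, 0.0012, 0.0584]
ee_rot: [[-1.0, -0.0, -0.001], [-0.0, 1.0, 0.0], [0.001, 0.0, -1.0]]
ft_force: [-3.9, 0.1, 9.1]
gripper_width: 0.622
```

Emit:
{"method": "carry_out", "body": {"motion": [[[0,0,-1],[0,0,0],0.3],[[0,0,0],[0,0,0],0.3]]}}

```text
t: 20.7
tool_pos: [0.4353, 0.0011, 0.0583]
ee_rot: [[-1.0, -0.0, -0.001], [-0.0, 1.0, 0.0], [0.001, 0.0, -1.0]]
ft_force: [-7.3, 0.9, 29.0]
gripper_width: 0.626
```

Emit:
{"method": "carry_out", "body": {"motion": [[[0,0,1.5],[0,0,0],0.3],[[0,0,0],[0,0,0],0.7],[[0,0,0],[0,0,0],0.85],[[0,0,0],[0,0,0],0.9],[[0,0,10],[0,0,0],0.9],[[0,0,20],[0,0,0],0.9],[[0,0,30],[0,0,0],0.9],[[0,0,0],[0,0,0],0.9],[[0,0,0],[0,0,0],0.9]]}}

```text
t: 21.6
tool_pos: [0.4363, 0.001, 0.1196]
ee_rot: [[-1.0, -0.0, 0.002], [-0.0, 1.0, -0.0], [-0.002, -0.0, -1.0]]
ft_force: [-0.5, -0.5, -0.6]
gripper_width: 0.902
```

```bash
python3 - <<'E'
from h import *
s=env.get_state();print(s['tool_pos'])
c=snap('wrist','w14.png'); print(proj(c,(.436,.001,.048)),proj(c,(.408,.001,.048)),proj(c,(.464,.001,.048)),proj(c,(.436,.029,.048)),proj(c,(.436,-.027,.048)))
c=snap('top','t14.png'); wood(c,.010,box=(190,300,225,320),lo=60)
E
```

```text
[0.43626261 0.00104241 0.11960571]
[316.91500559 266.16908674] [316.90028319 222.71465288] [316.92849728 305.9909571 ] [362.04203787 266.15152436] [271.78243228 266.18665128]
[223, 235, 14, 19, 139] img [228.8 242.2] circ [0.5715 0.3221 0.0268] cent [0.576  0.3303]
[209, 280, 16, 19, 170] img [218.  290.2] circ [0.442  0.3548 0.0268] cent [0.4409 0.3488]
```

View pics/w14.png

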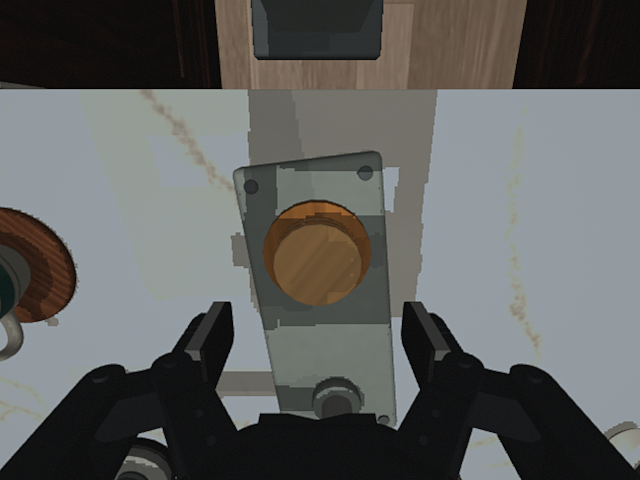

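```bash
python3 - <<'E'
from h import *
s=dict(); c={'mtx':np.array([[334.4,0,317],[0,334.4,239.9],[0,0,1.]]),'xyz':[.42,.47,.372],'attitude':[[0.758, 0.618, 0.209], [0.652, -0.718, -0.243], [-0.0, 0.321, -0.947]]}
print(ray(c,392,170,.089), ray(c,280,222,.01), ray(c,335,308,.01), ray(c,348,350,.0),ray(c,368,415,0))
E
```

```text
[0.48971746 0.48487876 0.089     ] [0.45455981 0.36611084 0.01      ] [0.57424575 0.32459549 0.01      ] [0.633453   0.28475151 0.        ] [ 7.29573424e-01  2.21882127e-01 -5.55111512e-17]
```

Emit:
{"method": "carry_out", "body": {"motion": [[[1,39,0],[0,0,0],0.9],[[1,39,0],[0,0,0],0.9],[[1,39,0],[0,0,0],0.9],[[1,39,0],[0,0,0],0.9],[[1,39,0],[0,0,0],0.9],[[1,39,0],[0,0,0],0.9],[[1,39,0],[0,0,0],0.9],[[1,40,0],[0,0,0],0.9],[[1,22,0],[0,0,0],0.9],[[0,0,0],[0,0,0],0.9],[[0,0,0],[0,0,0],0.9]]}}

```text
t: 22.8
tool_pos: [0.4439, 0.3356, 0.1175]
ee_rot: [[-1.0, -0.001, -0.002], [-0.001, 1.0, -0.002], [0.002, -0.002, -1.0]]
ft_force: [0.4, 0.3, 0.0]
gripper_width: 0.901
```

```bash
python3 - <<'E'
from h import *
s=env.get_state();print(s['tool_pos'])
c=snap('wrist','w15.png'); wood(c,.01,box=(0,640,100,460))
E
```

```text
[0.44386721 0.33560949 0.11754437]
[311, 216, 76, 70, 4146] img [348.6 250.4] circ [0.4466 0.3587 0.0281] cent [0.4462 0.3584]
[524, 314, 116, 103, 7902] img [592.1 360.4] circ [0.5495 0.5569 0.0528] cent [0.5417 0.56  ]
[270, 366, 64, 52, 2532] img [301.7 391.4] circ [0.5733 0.3225 0.0288] cent [0.5736 0.3227]
```

View pics/w15.png

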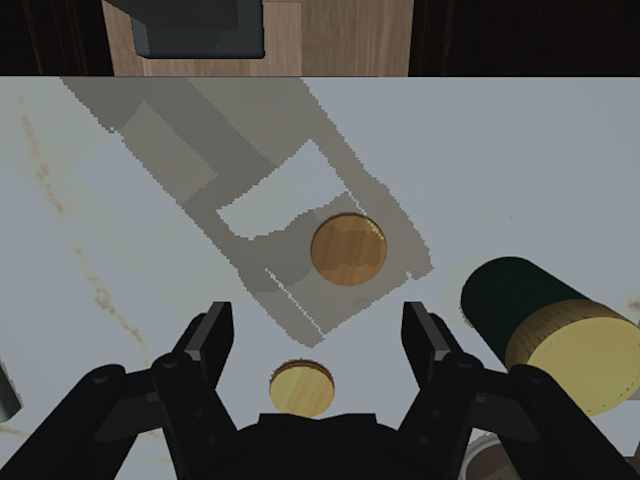

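Lid C is at (.4466,.3587). The tin near (.49,.485) is clear of the jaws.

Emit:
{"method": "carry_out", "body": {"motion": [[[2,12,0],[0,0,0],0.74],[[1,11,-10],[0,0,0],0.74],[[0,0,-30],[0,0,0],0.74],[[0,0,-25],[0,0,0],0.74],[[0,0,-15],[0,0,0],0.74],[[0,0,-10],[0,0,0],0.74],[[0,0,-8],[0,0,0],0.74],[[0,0,0],[0,0,0],0.74],[[0,0,0],[0,0,0],0.74]]}}

```text
t: 23.75
tool_pos: [0.4481, 0.3593, 0.0213]
ee_rot: [[-1.0, -0.0, 0.001], [-0.0, 1.0, 0.0], [-0.001, 0.0, -1.0]]
ft_force: [0.3, 0.6, -0.7]
gripper_width: 0.741
```

```bash
python3 - <<'E'
from h import *
s=env.get_state();print(s['tool_pos'])
c=snap('wrist','w16.png'); wood(c,.01,box=(200,430,100,460))
E
```

```text
[0.44812176 0.35933783 0.02130884]
[254, 262, 122, 106, 10077] img [315.  314.2] circ [0.4463 0.3586 0.0278] cent [0.4451 0.3584]
```

Emit:
{"method": "carry_out", "body": {"motion": [[[-1,0,-2],[0,0,0],0.74],[[0,0,0],[0,0,0],0.74],[[0,0,0],[0,0,0],0.68],[[0,0,0],[0,0,0],0.5],[[0,0,0],[0,0,0],0.3],[[0,0,0],[0,0,0],0.3]]}}

```text
t: 24.4
tool_pos: [0.4468, 0.3592, 0.0198]
ee_rot: [[-1.0, -0.0, 0.0], [-0.0, 1.0, 0.0], [-0.0, 0.0, -1.0]]
ft_force: [-2.6, -2.0, 11.5]
gripper_width: 0.625
```

Emit:
{"method": "carry_out", "body": {"motion": [[[0,0,5],[0,0,0],0.3],[[0,0,25],[0,0,0],0.3],[[0,0,35],[0,0,0],0.3],[[0,0,35],[0,0,0],0.3],[[-1,-32,0],[0,0,0],0.3],[[-1,-32,0],[0,0,0],0.3],[[-1,-32,0],[0,0,0],0.3],[[-1,-32,0],[0,0,0],0.3],[[-1,-33,0],[0,0,0],0.3],[[-1,-33,0],[0,0,0],0.3],[[-1,-33,0],[0,0,0],0.3],[[-1,-33,0],[0,0,0],0.3],[[-1,-33,0],[0,0,0],0.3],[[-1,-33,0],[0,0,0],0.3],[[-1,-32,0],[0,0,0],0.3],[[0,0,-20],[0,0,0],0.3],[[0,0,0],[0,0,0],0.3],[[0,0,0],[0,0,0],0.3],[[0,0,0],[0,0,0],0.3]]}}

```text
t: 26.3
tool_pos: [0.4361, 0.0015, 0.0994]
ee_rot: [[-1.0, -0.001, 0.0], [-0.001, 1.0, 0.0], [-0.0, 0.0, -1.0]]
ft_force: [0.2, -0.3, 0.2]
gripper_width: 0.623
```

```bash
python3 - <<'E'
from h import *
s=env.get_state();t=s['tool_pos'];print(t)
c=snap('wrist','w17.png'); 
print('held',proj(c,(t[0],t[1],t[2]-.010)),proj(c,(t[0]-.028,t[1],t[2]-.010)),'bed',proj(c,(.436-.037,.001,.028)), 'lid2',proj(c,(.436-.028,.001,.048)))
E
```

```text
[0.43605947 0.00154203 0.09936508]
held [317.03445074 321.62823702] [317.08194697 263.67659888] bed [316.09528001 208.48840501] lid2 [316.01957788 233.56358633]
```

View pics/w17.png

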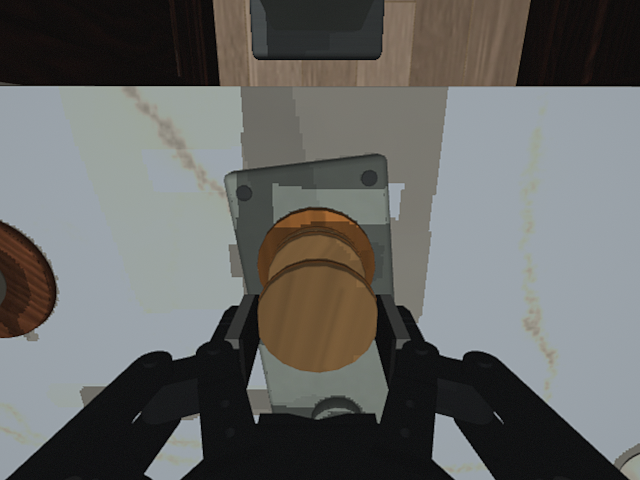

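The edges match the predictions (263, 208 and 233), so I'll lower lid 3. I expect contact at a TCP height of about 0.068.

Emit:
{"method": "carry_out", "body": {"motion": [[[0,0,-12],[0,0,0],0.3],[[0,0,-10],[0,0,0],0.3],[[0,0,-5],[0,0,0],0.3],[[0,0,-3],[0,0,0],0.3],[[0,0,0],[0,0,0],0.3],[[0,0,0],[0,0,0],0.3]]}}

```text
t: 26.95
tool_pos: [0.4359, 0.0011, 0.0689]
ee_rot: [[-1.0, -0.0, 0.0], [-0.0, 1.0, -0.0], [-0.0, -0.0, -1.0]]
ft_force: [1.2, -0.8, -0.2]
gripper_width: 0.623
```

Emit:
{"method": "carry_out", "body": {"motion": [[[0,0,-1],[0,0,0],0.3],[[0,0,0],[0,0,0],0.3]]}}

```text
t: 27.15
tool_pos: [0.4359, 0.001, 0.068]
ee_rot: [[-1.0, -0.0, 0.0], [-0.0, 1.0, 0.0], [-0.0, 0.0, -1.0]]
ft_force: [0.5, -0.4, 0.4]
gripper_width: 0.622
```

Emit:
{"method": "carry_out", "body": {"motion": [[[0,0,-1],[0,0,0],0.3],[[0,0,0],[0,0,0],0.3]]}}

```text
t: 27.35
tool_pos: [0.436, 0.001, 0.0677]
ee_rot: [[-1.0, -0.0, 0.0], [-0.0, 1.0, -0.0], [-0.0, -0.0, -1.0]]
ft_force: [-3.8, 0.1, 16.6]
gripper_width: 0.621
```

Emit:
{"method": "carry_out", "body": {"motion": [[[0,0,0.8],[0,0,0],0.3],[[0,0,0],[0,0,0],0.7],[[0,0,0],[0,0,0],0.85],[[0,0,0],[0,0,0],0.9],[[0,0,10],[0,0,0],0.9],[[0,0,20],[0,0,0],0.9],[[0,0,30],[0,0,0],0.9],[[0,0,0],[0,0,0],0.9],[[0,0,0],[0,0,0],0.9]]}}

```text
t: 28.25
tool_pos: [0.4363, 0.001, 0.1285]
ee_rot: [[-1.0, -0.0, 0.002], [-0.0, 1.0, -0.0], [-0.002, -0.0, -1.0]]
ft_force: [1.1, 0.2, 1.0]
gripper_width: 0.902
```

```bash
python3 - <<'E'
from h import *
s=env.get_state();print(s['tool_pos'])
c=snap('wrist','w18.png'); print(proj(c,(.436,.001,.058)),proj(c,(.408,.001,.058)),proj(c,(.464,.001,.058)),proj(c,(.436,.029,.058)),proj(c,(.436,-.027,.058)))
c=snap('top','t18.png'); wood(c,.010,box=(190,300,225,320),lo=60)
cr=c['pixels'][215:335,190:510]; cv2.imwrite('pics/t18c.png',cv2.resize(cv2.cvtColor(cr,cv2.COLOR_RGB2BGR),None,fx=2.5,fy=2.5,interpolation=cv2.INTER_CUBIC))
E
```

```text
[0.43628478 0.00103301 0.12853464]
[316.93219316 266.8164389 ] [316.91726247 223.16777129] [316.94586947 306.79803956] [362.2828741  266.79820208] [271.57616207 266.83467788]
[223, 235, 14, 19, 136] img [228.9 241.9] circ [0.5715 0.3221 0.0268] cent [0.5767 0.3302]
```

View pics/w18.png

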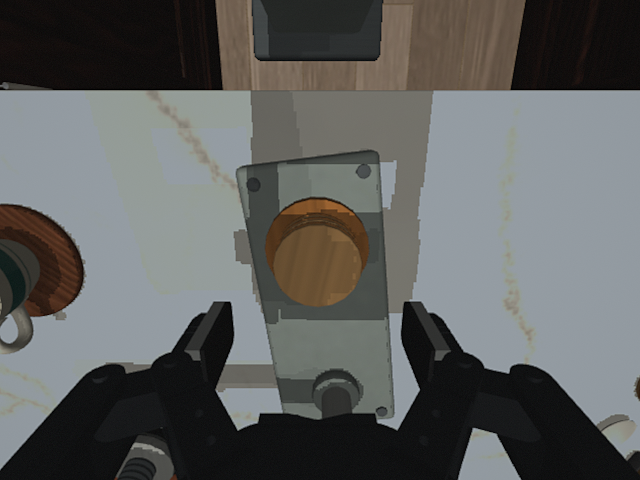

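View pics/t18c.png

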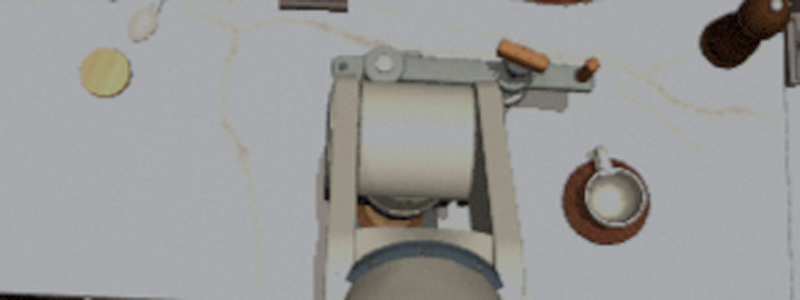

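The stack is centred: the top lid spans columns 273-361 and rows 222-306, against a prediction of 272-362 and 223-307. The last lid, D, is at (.573,.3225).

Emit:
{"method": "carry_out", "body": {"motion": [[[0,30,0],[0,0,0],0.9],[[0,30,0],[0,0,0],0.9],[[0,30,0],[0,0,0],0.9],[[15,29,0],[0,0,0],0.9],[[17,29,0],[0,0,0],0.9],[[17,29,0],[0,0,0],0.9],[[17,29,0],[0,0,0],0.9],[[17,29,0],[0,0,0],0.9],[[17,29,0],[0,0,0],0.9],[[17,29,0],[0,0,0],0.9],[[17,29,0],[0,0,0],0.9],[[0,0,-20],[0,0,0],0.8],[[0,0,-25],[0,0,0],0.8],[[0,0,0],[0,0,0],0.8],[[0,0,0],[0,0,0],0.8]]}}

```text
t: 29.85
tool_pos: [0.569, 0.3225, 0.0816]
ee_rot: [[-1.0, -0.0, -0.002], [-0.0, 1.0, -0.001], [0.002, -0.001, -1.0]]
ft_force: [-0.2, 0.9, -0.2]
gripper_width: 0.804
```

```bash
python3 - <<'E'
from h import *
s=env.get_state();print(s['tool_pos'])
c=snap('wrist','w19.png'); wood(c,.01,box=(200,430,100,460))
E
```

```text
[0.56895804 0.32253894 0.08157936]
[273, 236, 88, 80, 5402] img [316.6 275.2] circ [0.5756 0.3221 0.0275] cent [0.5745 0.3222]
[302, 401, 48, 19, 496] img [320.9 410.7] circ [0.6852 0.3286 0.0173] cent [0.6826 0.3253]
```

View pics/w19.png

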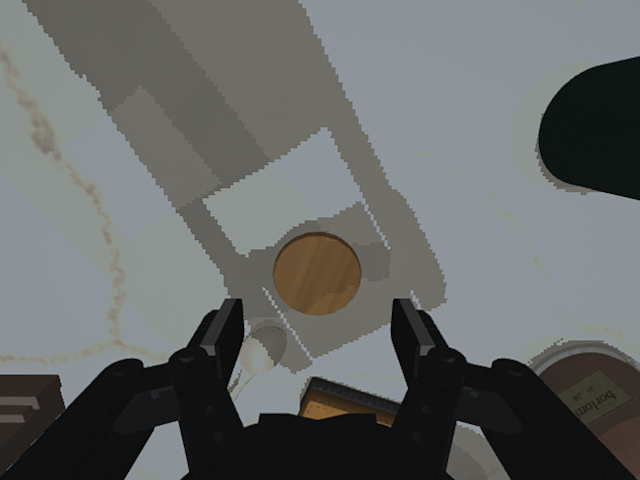

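The spoon bowl at (265,350) is beyond the finger plane and clear. I'll shift +6 mm in x and descend.

Emit:
{"method": "carry_out", "body": {"motion": [[[6,0,-10],[0,0,0],0.74],[[0,0,-20],[0,0,0],0.74],[[0,0,-15],[0,0,0],0.74],[[0,0,-10],[0,0,0],0.74],[[0,0,-6],[0,0,0],0.74],[[0,0,0],[0,0,0],0.74],[[0,0,0],[0,0,0],0.74]]}}

```text
t: 30.6
tool_pos: [0.576, 0.3232, 0.022]
ee_rot: [[-1.0, -0.0, 0.0], [-0.0, 1.0, 0.0], [-0.0, 0.0, -1.0]]
ft_force: [-0.8, -0.0, 0.2]
gripper_width: 0.744
```

```bash
python3 - <<'E'
from h import *
s=env.get_state();print(s['tool_pos'])
c=snap('wrist','w20.png'); wood(c,.01,box=(200,430,200,380))
E
```

```text
[0.57601716 0.32319941 0.02195956]
[255, 263, 121, 105, 9956] img [314.8 314.9] circ [0.5754 0.3221 0.0275] cent [0.5738 0.3222]
```

Emit:
{"method": "carry_out", "body": {"motion": [[[0,-1,-2.5],[0,0,0],0.74],[[0,0,0],[0,0,0],0.74],[[0,0,0],[0,0,0],0.68],[[0,0,0],[0,0,0],0.5],[[0,0,0],[0,0,0],0.3],[[0,0,0],[0,0,0],0.3]]}}

```text
t: 31.25
tool_pos: [0.5759, 0.3221, 0.02]
ee_rot: [[-1.0, -0.0, 0.0], [-0.0, 1.0, 0.0], [-0.0, 0.0, -1.0]]
ft_force: [-1.5, -1.3, 6.8]
gripper_width: 0.626
```

Emit:
{"method": "carry_out", "body": {"motion": [[[0,0,5],[0,0,0],0.3],[[0,0,25],[0,0,0],0.3],[[0,0,35],[0,0,0],0.3],[[0,0,35],[0,0,0],0.3],[[-20,-20,0],[0,0,0],0.3],[[-20,-20,0],[0,0,0],0.3],[[-20,-20,0],[0,0,0],0.3],[[-20,-20,0],[0,0,0],0.3],[[-20,-20,0],[0,0,0],0.3],[[-20,-20,0],[0,0,0],0.3],[[-20,-25,0],[0,0,0],0.3],[[0,-32,0],[0,0,0],0.3],[[0,-32,0],[0,0,0],0.3],[[0,-32,0],[0,0,0],0.3],[[0,-32,0],[0,0,0],0.3],[[0,-32,0],[0,0,0],0.3],[[0,-16,0],[0,0,0],0.3],[[0,0,0],[0,0,0],0.3],[[0,0,0],[0,0,0],0.3]]}}

```text
t: 33.15
tool_pos: [0.4359, 0.001, 0.1193]
ee_rot: [[-1.0, 0.001, 0.0], [0.001, 1.0, 0.0], [-0.0, 0.0, -1.0]]
ft_force: [0.2, -0.0, -1.0]
gripper_width: 0.621
```

```bash
python3 - <<'E'
from h import *
s=env.get_state();t=s['tool_pos'];print(t)
c=snap('wrist','w21.png'); 
print('held',proj(c,(t[0],t[1],t[2]-.010)),proj(c,(t[0]-.028,t[1],t[2]-.010)),'bed',proj(c,(.436-.037,.001,.028)), 'lid3',proj(c,(.436-.028,.001,.058)))
E
```

```text
[0.43587034 0.00104951 0.11933222]
held [317.03039152 321.62913182] [316.93110173 263.67663048] bed [316.7784938  201.52665346] lid3 [316.80550495 228.52350042]
```

View pics/w21.png

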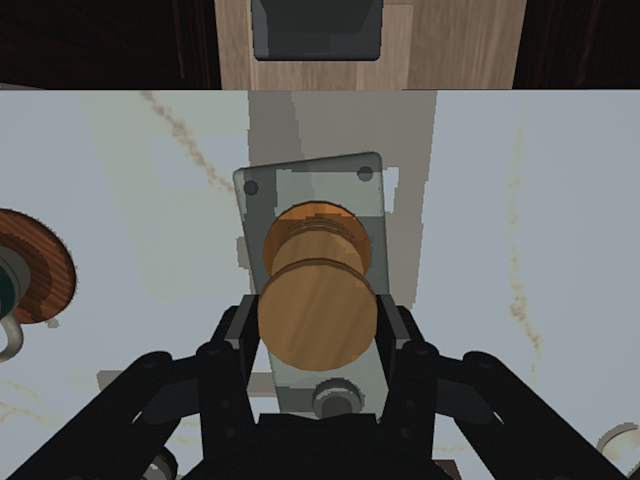

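Lid 4 is held above the stack and everything is where I predicted. I expect contact at about 0.078.

Emit:
{"method": "carry_out", "body": {"motion": [[[0,0,-15],[0,0,0],0.3],[[0,0,-12],[0,0,0],0.3],[[0,0,-8],[0,0,0],0.3],[[0,0,-5],[0,0,0],0.3],[[0,0,0],[0,0,0],0.3],[[0,0,0],[0,0,0],0.3]]}}

```text
t: 33.8
tool_pos: [0.4359, 0.0013, 0.0793]
ee_rot: [[-1.0, -0.001, 0.0], [-0.001, 1.0, 0.0], [-0.0, 0.0, -1.0]]
ft_force: [0.5, -0.2, -0.6]
gripper_width: 0.622
```

Emit:
{"method": "carry_out", "body": {"motion": [[[0,0,-1],[0,0,0],0.3],[[0,0,0],[0,0,0],0.3]]}}

```text
t: 34.0
tool_pos: [0.436, 0.001, 0.0784]
ee_rot: [[-1.0, -0.0, 0.001], [-0.0, 1.0, 0.0], [-0.001, 0.0, -1.0]]
ft_force: [-0.6, -0.5, -1.8]
gripper_width: 0.626
```

Emit:
{"method": "carry_out", "body": {"motion": [[[0,0,-1],[0,0,0],0.3],[[0,0,0],[0,0,0],0.3]]}}

```text
t: 34.2
tool_pos: [0.4361, 0.001, 0.0779]
ee_rot: [[-1.0, -0.0, 0.001], [-0.0, 1.0, 0.0], [-0.001, 0.0, -1.0]]
ft_force: [-2.3, 1.7, 12.5]
gripper_width: 0.62
```

Emit:
{"method": "carry_out", "body": {"motion": [[[0,0,0.5],[0,0,0],0.3],[[0,0,0],[0,0,0],0.7],[[0,0,0],[0,0,0],0.85],[[0,0,0],[0,0,0],0.9],[[0,0,10],[0,0,0],0.9],[[0,0,20],[0,0,0],0.9],[[0,0,40],[0,0,0],0.9],[[0,0,40],[0,0,0],0.9],[[0,0,40],[0,0,0],0.9],[[0,0,0],[0,0,0],0.9],[[0,0,0],[0,0,0],0.9]]}}

```text
t: 35.3
tool_pos: [0.4361, 0.001, 0.2289]
ee_rot: [[-1.0, -0.0, 0.003], [-0.0, 1.0, -0.0], [-0.003, -0.0, -1.0]]
ft_force: [-0.6, -0.0, -1.2]
gripper_width: 0.9
```

```bash
python3 - <<'E'
from h import *
s=env.get_state();print(s['tool_pos'],s['t'])
c=snap('wrist','w22.png'); print(proj(c,(.436,.001,.068)),proj(c,(.408,.001,.068)),proj(c,(.464,.001,.068)),proj(c,(.436,.029,.068)),proj(c,(.436,-.027,.068)))
E
```

```text
[0.43614881 0.00103223 0.22893638] 35.3
[316.91087699 225.48413158] [316.89873908 193.71373621] [316.92228366 255.34058489] [348.9758197  225.47198581] [284.84331859 225.49627833]
```

View pics/w22.png

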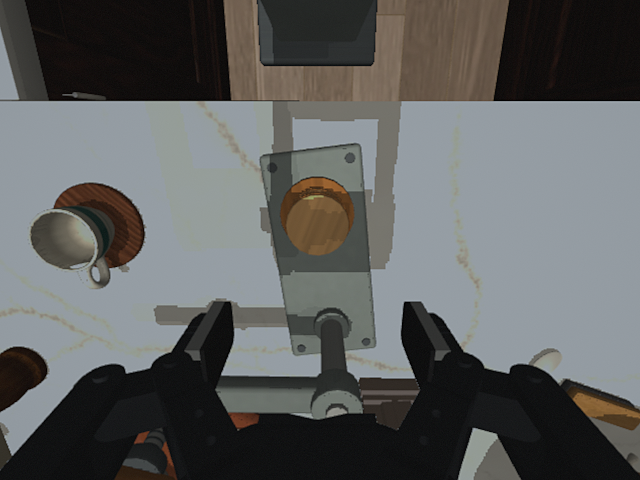

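The stack of four is good, spanning columns 286-349 and rows 194-255 as predicted. Before swinging the arm I'll check pad height, knob and peg from the earlier pictures.

```bash
python3 - <<'E'
from h import *
im=cv2.imread('pics/w5.png'); cv2.imwrite('pics/w5c.png',cv2.resize(im[280:440,220:460],None,fx=3.3,fy=3.3,interpolation=cv2.INTER_CUBIC))
c=snap('top','t22.png'); cr=cv2.cvtColor(c['pixels'][215:275,310:450],cv2.COLOR_RGB2BGR); cv2.imwrite('pics/t22c.png',cv2.resize(cr,None,fx=5.5,fy=5.5,interpolation=cv2.INTER_CUBIC))
E
```

```text
(no output)
```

View pics/w5c.png

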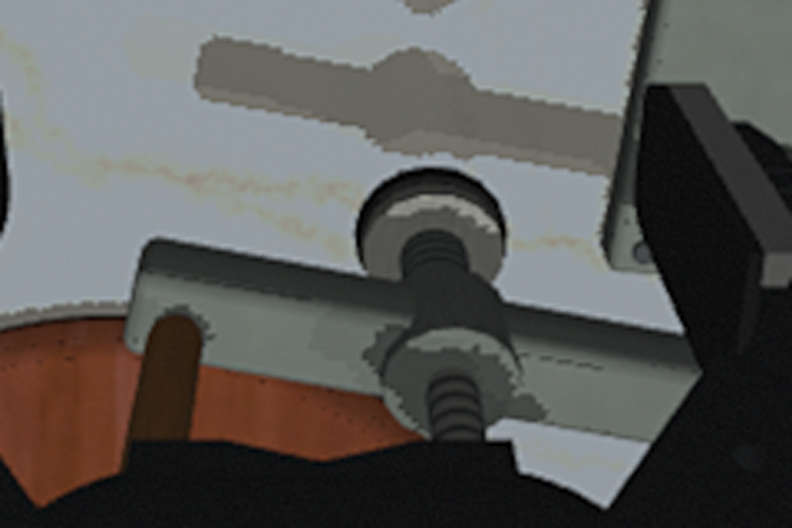

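View pics/t22c.png

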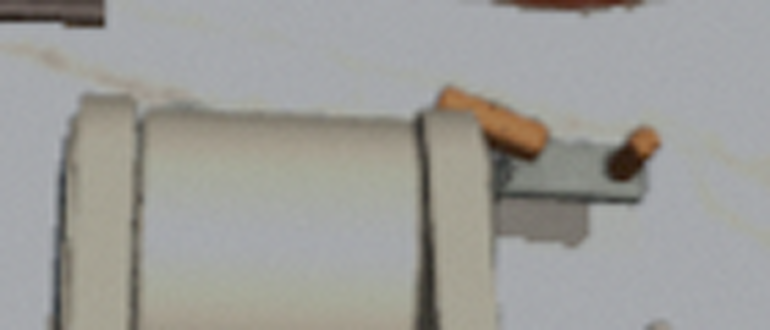

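```bash
python3 - <<'E'
from h import *
c=env.read_camera('wrist'); T=np.array(c['tool_from_camera']); R=np.array([[-0.98, -0.2, 0.008], [-0.2, 0.98, -0.002], [-0.007, -0.004, -1.0]])
c['attitude']=R@T[:3,:3]; c['xyz']=R@T[:3,3]+np.array([.4436,-.1709,.2384])
f=lambda x,y:(220+x/3.3,280+y/3.3)
print('bedcheck',proj(c,(.436,.001,.028)))
pb=ray(c,*f(178,336),.136); print('peg base',pb)
h=np.array([.565,.0165]); d=pb[:2]-h; print(np.linalg.norm(d)); d/=np.linalg.norm(d); print('ang',np.degrees(np.arctan2(d[1],d[0])))
sc=h+.13*d; print('screw',sc)
# lower pad edge nearest camera
v=np.array(c['xyz'])[:2]-sc; v/=np.linalg.norm(v)
for z in (.07,.075,.08,.085,.09): print(z,proj(c,(*(sc+.023*v),z)), 'target',f(432,165),'ctr',proj(c,(*sc,z)))
ct=env.read_camera('top')
g=lambda x,y:(310+x/5.5,215+y/5.5)
print('peg top',ray(ct,*g(645,138),.198), 'topcam; pb proj',proj(ct,(*pb[:2],.198)),g(645,138))
print('peg base top', ray(ct,*g(625,165),.136))
# wing ends in t5c crop
w1=(190+500/2.5,215+45/2.5); w2=(190+547/2.5,215+63/2.5)
for z in (.165,.175,.185,.2,.21): a,b=ray(ct,*w1,z),ray(ct,*w2,z); print(z,a,b,(a+b)[:2]/2,np.degrees(np.arctan2((b-a)[1],(b-a)[0])), np.linalg.norm(b-a))
E
```

```text
bedcheck [481.63558862 236.30992161]
peg base [ 0.56560744 -0.1825603   0.136     ]
0.1990612295767001
ang -89.82515969687954
screw [ 0.5653967  -0.11349939]
0.07 [346.27155918 326.53431038] target (350.9090909090909, 330.0) ctr [348.91526495 345.67616763]
0.075 [346.67285592 329.43991548] target (350.9090909090909, 330.0) ctr [349.34471764 348.78563699]
0.08 [347.0858195  332.42999479] target (350.9090909090909, 330.0) ctr [349.78637539 351.98347753]
0.085 [347.51096621 335.5082865 ] target (350.9090909090909, 330.0) ctr [350.24076599 355.27351083]
0.09 [347.94884325 338.67875269] target (350.9090909090909, 330.0) ctr [350.70844812 358.65978203]
peg top [ 0.55983313 -0.18351808  0.198     ] topcam; pb proj [426.87304862 237.74434229] (427.27272727272725, 240.0909090909091)
peg base top [ 0.5617912  -0.18634157  0.136     ]
0.165 [ 0.58198961 -0.09764997  0.165     ] [ 0.56562928 -0.14432604  0.165     ] [ 0.57380945 -0.120988  ] -109.31595972167133 0.04946025373765242
0.175 [ 0.57944483 -0.09644291  0.175     ] [ 0.56321328 -0.14275158  0.175     ] [ 0.57132906 -0.11959724] -109.31595972167129 0.049070926454687545
0.185 [ 0.57690005 -0.09523586  0.185     ] [ 0.56079728 -0.14117711  0.185     ] [ 0.56884867 -0.11820648] -109.3159597216712 0.04868159917172269
0.2 [ 0.57308288 -0.09342527  0.2       ] [ 0.55717329 -0.13881541  0.2       ] [ 0.56512808 -0.11612034] -109.31595972167138 0.048097608247275464
0.21 [ 0.5705381  -0.09221822  0.21      ] [ 0.55475729 -0.13724094  0.21      ] [ 0.5626477  -0.11472958] -109.31595972167119 0.047708280964310575
```

Pad face is roughly 77 mm up (stack top is 68 mm). The arm stands at about 83° open, and the peg is near (.564,-.184). I'll move over the peg and look.

Emit:
{"method": "carry_out", "body": {"motion": [[[0,0,25],[0,0,0],0.5],[[0,-20,25],[0,0,0],0.5],[[0,-24,0],[0,0,0],0.5],[[0,-28,0],[0,0,0],0.5],[[20,-28,0],[0,0,0],0.5],[[20,-28,0],[0,0,0],0.5],[[20,-28,0],[0,0,0],0.5],[[20,-28,0],[0,0,0],0.5],[[0,0,0],[0,0,0],0.5],[[0,0,0],[0,0,0],0.5]]}}

```text
t: 36.5
tool_pos: [0.5151, -0.1831, 0.276]
ee_rot: [[-1.0, 0.001, -0.003], [0.001, 1.0, 0.001], [0.003, 0.001, -1.0]]
ft_force: [-0.4, -0.2, -0.3]
gripper_width: 0.5
```

```bash
python3 - <<'E'
from h import *
s=env.get_state();print(s['tool_pos'],s['t'],s['moment'])
c=snap('wrist','w23.png'); print(proj(c,(.565,-.183,.198)),proj(c,(.565,-.183,.136)),proj(c,(.565,-.1135,.209)))
E
```

```text
[ 0.5151255  -0.1830647   0.27602259] 36.5 [-0.00237476  0.0088183  -0.00042803]
[317.03870015 330.34728262] [316.91054023 289.01098205] [423.04620531 339.75441927]
```

View pics/w23.png

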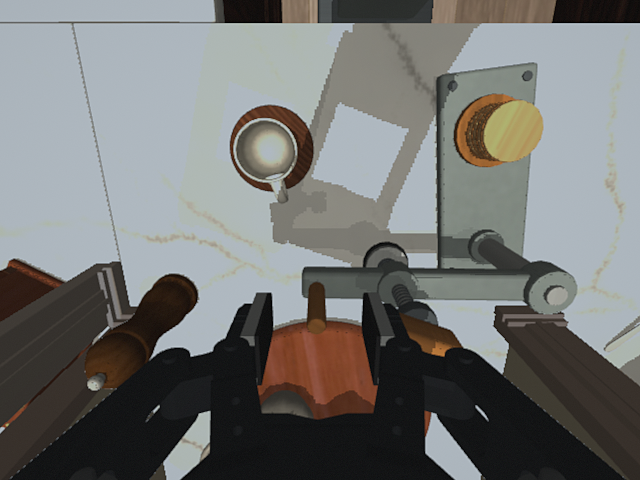

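The peg's top is at (317,327) and its base at (316,287), so it stands at about (.563,-.183). The knob's wing is clear of the jaws. I'll move over the peg, lower and grip.

Emit:
{"method": "carry_out", "body": {"motion": [[[16,0,0],[0,0,0],0.35],[[16,0,0],[0,0,0],0.35],[[16,0,0],[0,0,0],0.35],[[0,0,-20],[0,0,0],0.35],[[0,0,-20],[0,0,0],0.35],[[0,0,0],[0,0,0],0.35],[[0,0,0],[0,0,0],0.35]]}}

```text
t: 37.25
tool_pos: [0.5632, -0.1821, 0.2377]
ee_rot: [[-1.0, -0.001, -0.001], [-0.001, 1.0, 0.0], [0.001, 0.0, -1.0]]
ft_force: [0.3, 1.2, -0.8]
gripper_width: 0.355
```

```bash
python3 - <<'E'
from h import *
s=env.get_state();print(s['tool_pos'],s['t'])
c=snap('wrist','w24.png'); print(proj(c,(.563,-.183,.198)))
E
```

```text
[ 0.56316473 -0.18213127  0.23771398] 37.25
[315.33474618 290.46235326]
```

View pics/w24.png

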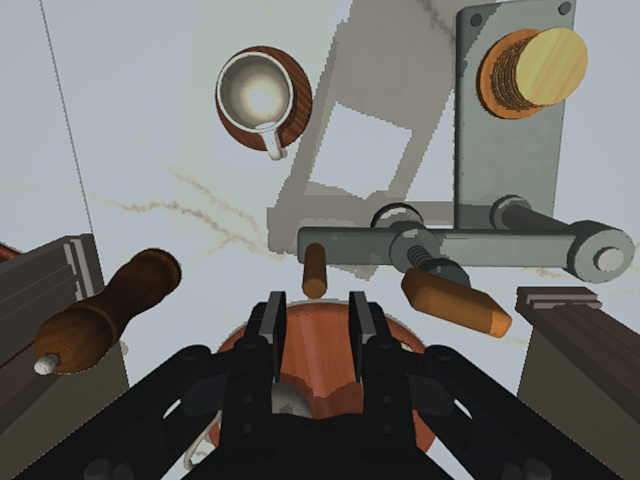

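The peg top is at (314,289) as predicted. I'll lower 46 mm and grip.

Emit:
{"method": "carry_out", "body": {"motion": [[[0,-1,-15],[0,0,0],0.35],[[0,0,-15],[0,0,0],0.35],[[0,0,-10],[0,0,0],0.35],[[0,0,-6],[0,0,0],0.35],[[0,0,0],[0,0,0],0.2],[[0,0,0],[0,0,0],0],[[0,0,0],[0,0,0],0],[[0,0,0],[0,0,0],0]]}}

```text
t: 38.1
tool_pos: [0.5632, -0.1837, 0.1908]
ee_rot: [[-1.0, -0.0, -0.001], [-0.0, 1.0, 0.001], [0.001, 0.001, -1.0]]
ft_force: [1.2, 0.3, -9.3]
gripper_width: 0.142
```

```bash
python3 - <<'E'
import numpy as np
h=np.array([.565,.0165]); p=np.array([.5632,-.1832]); d=p-h; print(np.linalg.norm(d))
a0=np.arctan2(d[1],d[0]); R=np.linalg.norm(d)
print(np.degrees(a0))
a1=-np.pi+.115
N=14
for i in range(N+1):
    a=a0+(a1-a0)*i/N; q=h+R*np.array([np.cos(a),np.sin(a)]); 
    if i: print(i,np.round((q-pq)*1000,1),round((a1-a0)/N,4),np.round(q,4), round(np.degrees(a-a1),1))
    pq=q
E
```

```text
0.19970811200349373
-90.51642268558959
1 [-20.6   1.3] -0.1033 [ 0.5426 -0.1819] 77.0
2 [-20.4   3.4] -0.1033 [ 0.5223 -0.1786] 71.1
3 [-19.9   5.5] -0.1033 [ 0.5024 -0.1731] 65.1
4 [-19.2   7.5] -0.1033 [ 0.4831 -0.1657] 59.2
5 [-18.4   9.4] -0.1033 [ 0.4648 -0.1562] 53.3
6 [-17.3  11.3] -0.1033 [ 0.4475 -0.145 ] 47.4
7 [-16.  13.] -0.1033 [ 0.4315 -0.132 ] 41.4
8 [-14.6  14.6] -0.1033 [ 0.4169 -0.1174] 35.5
9 [-13.  16.] -0.1033 [ 0.4038 -0.1014] 29.6
10 [-11.3  17.3] -0.1033 [ 0.3925 -0.0842] 23.7
11 [-9.5 18.3] -0.1033 [ 0.3831 -0.0658] 17.8
12 [-7.5 19.2] -0.1033 [ 0.3755 -0.0466] 11.8
13 [-5.5 19.9] -0.1033 [ 0.37   -0.0268] 5.9
14 [-3.4 20.3] -0.1033 [ 0.3666 -0.0064] 0.0
```

Gripped (opening 0.142, about 12 mm). I'll swing the first 54° in half-steps, turning with the arm, and then look.

Emit:
{"method": "carry_out", "body": {"motion": [[[-10,0,0],[0,0,-0.052],0],[[-10,1,0],[0,0,-0.052],0],[[-10,1.5,0],[0,0,-0.052],0],[[-10,2,0],[0,0,-0.052],0],[[-10,2.5,0],[0,0,-0.052],0],[[-10,3,0],[0,0,-0.052],0],[[-9.7,3.5,0],[0,0,-0.052],0],[[-9.5,4,0],[0,0,-0.052],0],[[-9.3,4.5,0],[0,0,-0.052],0],[[-9.1,5,0],[0,0,-0.052],0],[[0,0,0],[0,0,0],0]]}}

```text
t: 39.2
tool_pos: [0.4643, -0.156, 0.1908]
ee_rot: [[-0.868, 0.497, -0.003], [0.497, 0.868, 0.001], [0.003, -0.0, -1.0]]
ft_force: [-0.8, 0.5, -15.0]
gripper_width: 0.139
```

Emit:
{"method": "carry_out", "body": {"motion": [[[-8.8,5.4,-0.5],[0,0,-0.052],0],[[-8.5,5.9,-0.5],[0,0,-0.052],0],[[-8.2,6.3,0],[0,0,-0.052],0],[[-7.8,6.7,0],[0,0,-0.052],0],[[-7.5,7.1,0],[0,0,-0.052],0],[[-7.1,7.5,0],[0,0,-0.052],0],[[0,0,0],[0,0,0],0]]}}

```text
t: 39.9
tool_pos: [0.4174, -0.1178, 0.1907]
ee_rot: [[-0.675, 0.738, -0.001], [0.738, 0.675, -0.0], [0.001, -0.001, -1.0]]
ft_force: [-4.2, -1.7, -6.3]
gripper_width: 0.143
```

```bash
python3 - <<'E'
from h import *
s=env.get_state();print(s['tool_pos'],s['t'])
c=snap('wrist','w25.png'); snap('side','s25.png')
E
```

```text
[ 0.41740924 -0.11779771  0.19071421] 39.9
```

View pics/w25.png

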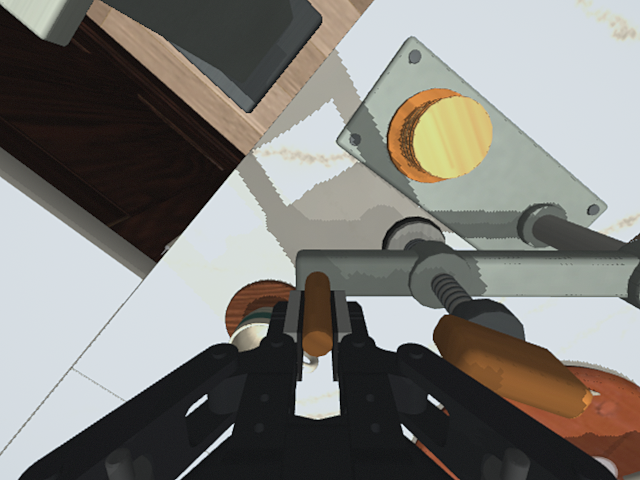

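View pics/s25.png

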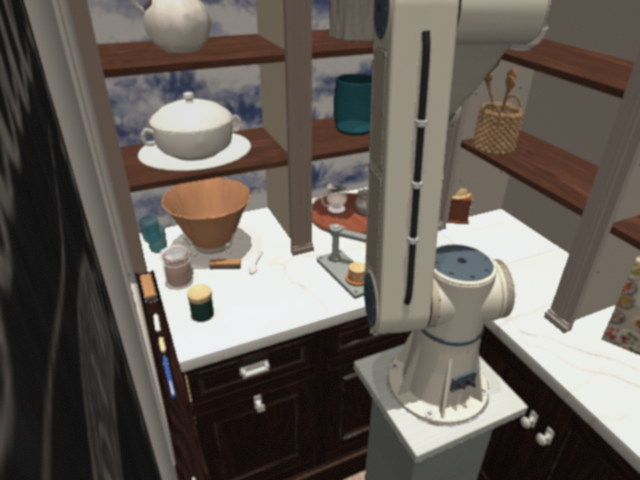

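```bash
python3 - <<'E'
from h import *
c=snap('wrist','w25b.png'); im=cv2.imread('pics/w25b.png'); cv2.imwrite('pics/w25c.png',cv2.resize(im[195:295,360:500],None,fx=5.5,fy=5.5,interpolation=cv2.INTER_CUBIC))
s=env.get_state(); p=np.array(s['tool_pos'])[:2]; h=np.array([.565,.0165]); d=(p-h)/np.linalg.norm(p-h); print(np.linalg.norm(p-h)); sc=h+.13*d
t=np.linspace(0,2*np.pi,200)
print('arm corner chk',proj(c,(*(h+.216*d),.136)))
for z in (.07,.074,.077,.08,.083):
    P=np.array([proj(c,(sc[0]+.023*np.cos(a),sc[1]+.023*np.sin(a),z)) for a in t]); i=P[:,1].argmin(); print(z,'top',P[i],'left',P[P[:,0].argmin()],'right',P[P[:,0].argmax()])
E
```

```text
0.19953228436908352
arm corner chk [288.20509715 279.01342357]
0.07 top [411.4444313  211.97361751] left [378.15983244 243.2606419 ] right [438.95022234 238.27993992]
0.074 top [412.91534071 213.30176945] left [379.08198011 245.01993724] right [440.80020627 239.97269806]
0.077 top [414.04898343 214.32538774] left [379.79208395 246.37469032] right [442.22498844 241.27639133]
0.08 top [415.20977749 215.37352224] left [380.51865153 247.76085331] right [443.68297884 242.61047055]
0.083 top [416.39871017 216.44706438] left [381.26226214 249.1795314 ] right [445.17535219 243.97601059]
```

View pics/w25c.png

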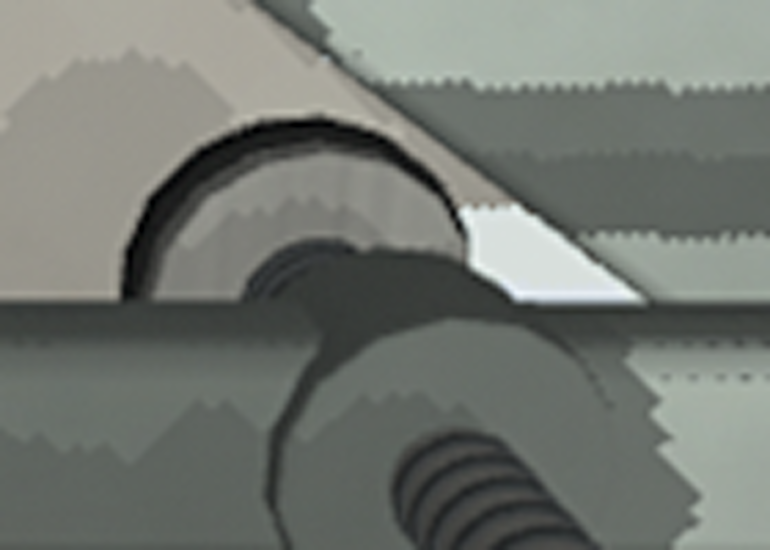

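The pad's lower rim (top at (415,216), left at (382,249)) fits a face height of about 80-83 mm, so it clears the stack by 12 mm or more. Continuing the swing.

Emit:
{"method": "carry_out", "body": {"motion": [[[-6.7,7.8,0],[0,0,-0.052],0],[[-6.3,8.2,0],[0,0,-0.052],0],[[-5.9,8.5,0],[0,0,-0.052],0],[[-5.4,8.8,0],[0,0,-0.052],0],[[-5,9,0],[0,0,-0.052],0],[[-4.5,9.3,0],[0,0,-0.052],0],[[-4,9.5,0],[0,0,-0.052],0],[[-3.5,9.7,0],[0,0,-0.052],0],[[-3,9.9,0],[0,0,-0.052],0],[[-2.5,10,0],[0,0,-0.052],0],[[0,0,0],[0,0,0],0],[[0,0,0],[0,0,0],0]]}}

```text
t: 41.25
tool_pos: [0.3706, -0.0272, 0.1906]
ee_rot: [[-0.22, 0.975, -0.003], [0.975, 0.22, 0.0], [0.001, -0.003, -1.0]]
ft_force: [-9.3, 0.4, 1.2]
gripper_width: 0.141
```

```bash
python3 - <<'E'
from h import *
s=env.get_state();p=np.array(s['tool_pos']);print(p,s['t'],s['moment'],s['ft_force'])
h=np.array([.565,.0165]);d=p[:2]-h;print(np.linalg.norm(d),np.degrees(np.arctan2(d[1],d[0]))+173.4)
c=snap('wrist','w26.png')
E
```

```text
[ 0.37057795 -0.0272123   0.19063288] 41.25 [0.07251894 1.25731566 0.1055862 ] [-9.26432608  0.44827511  1.16711639]
0.19927543686935464 6.071221765507801
```

View pics/w26.png

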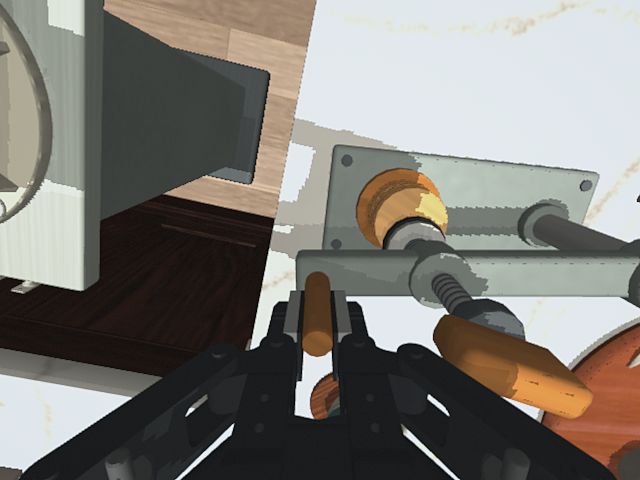

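Emit:
{"method": "carry_out", "body": {"motion": [[[-2.6,9.9,0],[0,0,-0.052],0],[[-1,5,0],[0,0,-0.026],0],[[0,0,0],[0,0,0],0]]}}

```text
t: 41.6
tool_pos: [0.3678, -0.0122, 0.1907]
ee_rot: [[-0.142, 0.99, -0.001], [0.99, 0.142, 0.0], [0.001, -0.001, -1.0]]
ft_force: [-4.8, 1.2, -3.1]
gripper_width: 0.139
```

Emit:
{"method": "carry_out", "body": {"motion": [[[-0.5,2,0],[0,0,-0.01],0],[[-0.5,2,0],[0,0,-0.01],0],[[0,0,0],[0,0,0],0]]}}

```text
t: 41.9
tool_pos: [0.3673, -0.0084, 0.1907]
ee_rot: [[-0.121, 0.993, 0.001], [0.993, 0.121, 0.0], [0.0, 0.001, -1.0]]
ft_force: [-0.6, 0.8, -5.5]
gripper_width: 0.141
```

Emit:
{"method": "carry_out", "body": {"motion": [[[0,1.5,0],[0,0,-0.01],0],[[0,1.5,0],[0,0,0],0],[[0,0,0],[0,0,0],0]]}}

```text
t: 42.2
tool_pos: [0.3671, -0.0072, 0.1907]
ee_rot: [[-0.113, 0.994, 0.001], [0.994, 0.113, -0.004], [-0.004, 0.0, -1.0]]
ft_force: [-1.2, -15.7, -5.5]
gripper_width: 0.147
```

Emit:
{"method": "carry_out", "body": {"motion": [[[0,1,0],[0,0,0],0],[[0,0,0],[0,0,0],0]]}}

```text
t: 42.4
tool_pos: [0.3671, -0.0071, 0.1907]
ee_rot: [[-0.113, 0.994, 0.001], [0.994, 0.113, -0.006], [-0.006, -0.0, -1.0]]
ft_force: [-1.8, -22.1, -5.3]
gripper_width: 0.143
```

The arm is hard on its stop: y is blocked at -7.1 mm with 22 N. I'll relax, open and rise.

Emit:
{"method": "carry_out", "body": {"motion": [[[0,-1.6,0],[0,0,0],0],[[0,0,0],[0,0,0],0.35],[[0,0,0],[0,0,0],0.35],[[0,0,0],[0,0,0],0.35],[[0,0,20],[0,0,0],0.35],[[0,0,35],[0,0,0],0.35],[[0,0,30],[0,0,0],0.35],[[0,0,0],[0,0,0],0.35],[[0,0,0],[0,0,0],0.35]]}}

```text
t: 43.3
tool_pos: [0.3679, -0.0059, 0.2765]
ee_rot: [[-0.111, 0.994, 0.004], [0.994, 0.111, 0.0], [-0.0, 0.004, -1.0]]
ft_force: [0.1, -0.3, -1.1]
gripper_width: 0.348
```

```bash
python3 - <<'E'
from h import *
s=env.get_state();p=np.array(s['tool_pos']);print(p,s['t'],s['moment'],s['ft_force'],s['joint_positions'])
c=snap('wrist','w27.png'); c=snap('top','t27.png')
cr=cv2.cvtColor(c['pixels'][235:335,310:450],cv2.COLOR_RGB2BGR); cv2.imwrite('pics/t27c.png',cv2.resize(cr,None,fx=5,fy=5,interpolation=cv2.INTER_CUBIC))
E
```

```text
[ 0.36791159 -0.00585542  0.2765136 ] 43.3 [-0.00443918  0.01824771  0.01900342] [ 0.06686502 -0.32609181 -1.07705227] [-2.02902827e-02 -9.93250693e-02  2.10685352e+00  3.80195410e-04
  1.13054541e+00 -1.31397294e-01]
```

View pics/w27.png

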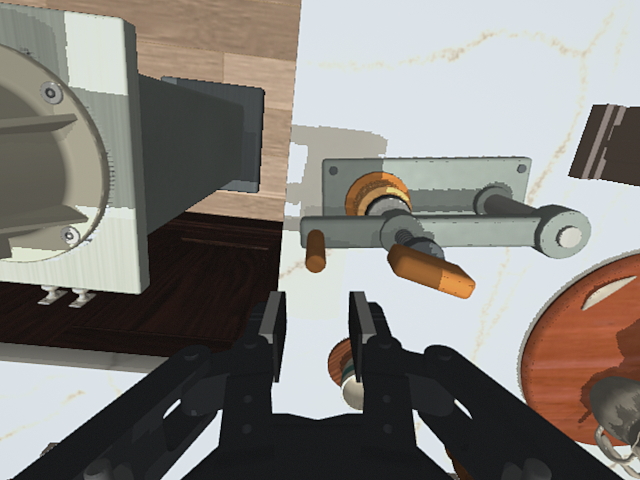

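View pics/t27c.png

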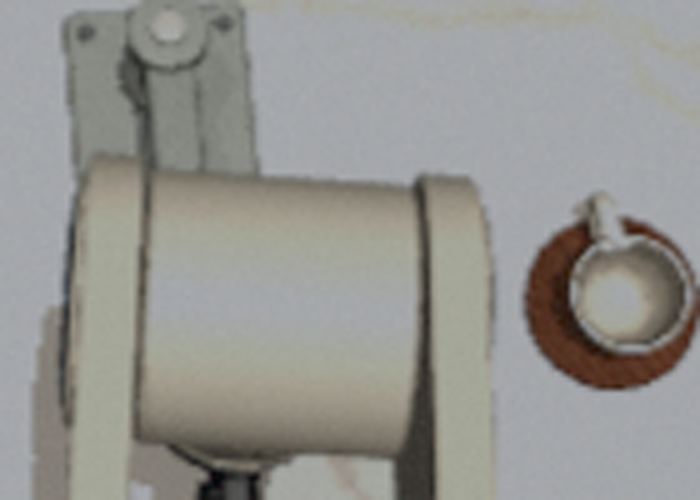

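The arm stayed closed on its stop. The knob's wing runs from about (390,253) to (474,290). I'll measure its direction and centre.

```bash
python3 - <<'E'
from h import *
c=snap('wrist','w27b.png'); im=cv2.imread('pics/w27b.png'); cv2.imwrite('pics/w27c.png',cv2.resize(im[175:310,340:500],None,fx=4.8,fy=4.8,interpolation=cv2.INTER_CUBIC))
sc=np.array([.436,.0015])
print(proj(c,(*sc,.223)),proj(c,(*sc,.195)))
E
```

```text
[440.07045723 281.28715982] [424.91556048 262.30634376]
```

View pics/w27c.png

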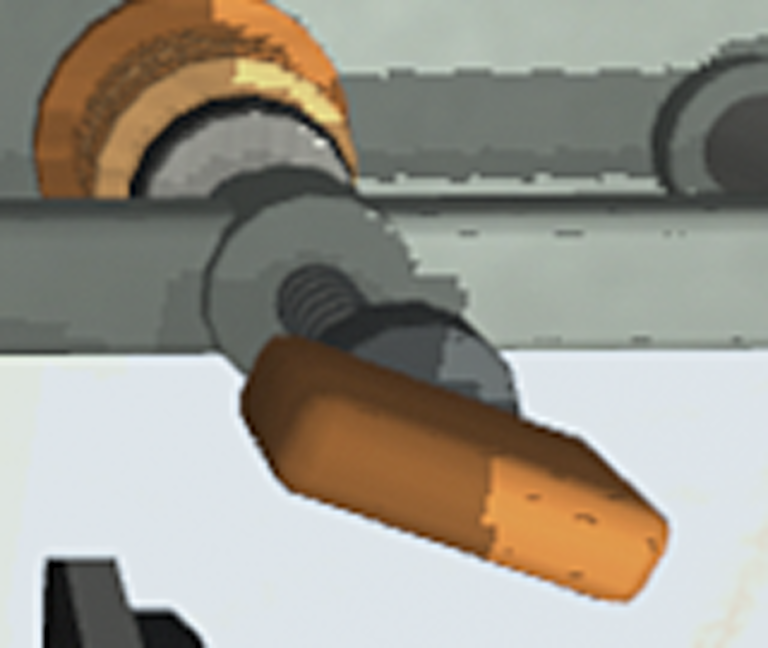

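```bash
python3 - <<'E'
from h import *
c=env.read_camera('wrist'); s=env.get_state(); T=np.array(c['tool_from_camera']); R=np.array(s['ee_rot']); c['attitude']=R@T[:3,:3]; c['xyz']=R@T[:3,3]+np.array(s['tool_pos'])
f=lambda x,y:(340+x/4.8,175+y/4.8)
q=[ray(c,*f(*p),.223) for p in [(325,395),(290,490),(628,602),(668,535)]]
for a in q: print(np.round(a,4))
for a,b in [(q[1],q[2]),(q[0],q[3])]: print(np.degrees(np.arctan2(*(b-a)[1::-1])),np.linalg.norm(b-a))
print(sum(q)/4)
E
```

```text
[0.4145 0.0139 0.223 ]
[0.4127 0.0017 0.223 ]
[ 0.4558 -0.0083  0.223 ]
[0.4583 0.0009 0.223 ]
-13.104565651036308 0.04425069988413881
-16.55843952801304 0.04568378392253414
[0.43532292 0.00207371 0.223     ]
```

The wing's long axis lies at about -14° and its centre is at (.4355,.002), top near 0.222 m. So the jaws need a yaw of about 76°, a turn of +1.21 rad. I'll move above the knob.

Emit:
{"method": "carry_out", "body": {"motion": [[[7.5,0.9,0],[0,0,0.135],0.5],[[7.5,0.9,0],[0,0,0.135],0.5],[[7.5,0.9,0],[0,0,0.135],0.5],[[7.5,0.9,0],[0,0,0.135],0.5],[[7.5,0.9,0],[0,0,0.135],0.5],[[7.5,0.9,0],[0,0,0.135],0.5],[[7.5,0.9,0],[0,0,0.135],0.5],[[7.5,0.9,0],[0,0,0.135],0.5],[[7.5,0.8,0],[0,0,0.135],0.5],[[0,0,0],[0,0,0],0.5],[[0,0,0],[0,0,0],0.5]]}}

```text
t: 44.6
tool_pos: [0.4339, 0.002, 0.2749]
ee_rot: [[-0.969, 0.246, -0.002], [0.246, 0.969, 0.0], [0.002, -0.0, -1.0]]
ft_force: [0.1, 0.3, 0.2]
gripper_width: 0.5
```

```bash
python3 - <<'E'
from h import *
s=env.get_state();p=np.array(s['tool_pos']);print(p,np.round(s['ee_rot'],3).tolist(),s['t'],s['joint_positions'][5])
c=snap('wrist','w28.png')
print(proj(c,(.4355,.002,.223)),proj(c,(.4355+.025*.97,.002-.025*.242,.223)),proj(c,(.4355-.025*.97,.002+.025*.242,.223)))
E
```

```text
[0.43386329 0.00196978 0.27489457] [[-0.969, 0.246, -0.002], [0.246, 0.969, 0.0], [0.002, -0.0, -1.0]] 44.6 -1.3210417356287671
[317.73677892 283.34166902] [317.90405503 321.68806206] [317.55477491 241.61905071]
```

View pics/w28.png

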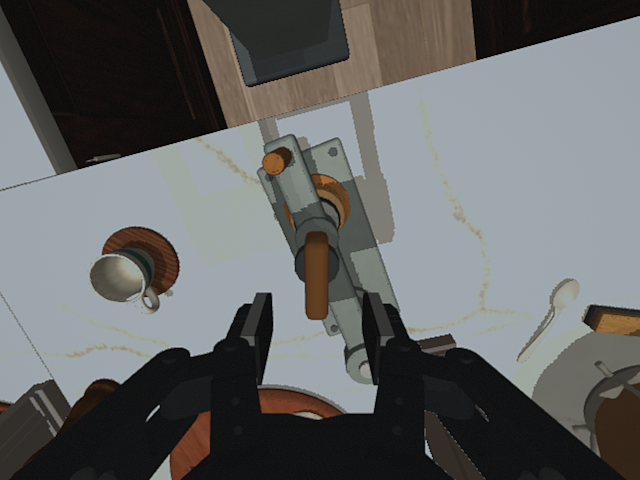

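The wing lies straight between the jaws: columns 306-328, rows 232-320, aligned to within a degree or two. Lowering 63 mm and gripping.

Emit:
{"method": "carry_out", "body": {"motion": [[[1.5,0,-20],[0,0,0],0.5],[[0,0,-20],[0,0,0],0.5],[[0,0,-13],[0,0,0],0.5],[[0,0,-10],[0,0,0],0.5],[[0,0,0],[0,0,0],0.5],[[0,0,0],[0,0,0],0.3],[[0,0,0],[0,0,0],0],[[0,0,0],[0,0,0],0],[[0,0,0],[0,0,0],0],[[0,0,0],[0,0,0],0]]}}

```text
t: 45.65
tool_pos: [0.4358, 0.0014, 0.2134]
ee_rot: [[-0.97, 0.243, 0.0], [0.243, 0.97, -0.001], [-0.001, -0.001, -1.0]]
ft_force: [-2.1, -4.4, 4.4]
gripper_width: 0.305
```

```bash
python3 - <<'E'
from h import *
s=env.get_state();print(np.round(s['tool_pos'],4),s['t'],np.round(s['moment'],3),np.round(s['ft_force'],1), s['joint_positions'][5])
E
```

```text
[0.4358 0.0014 0.2134] 45.65 [-0.802  0.497 -0.009] [-2.1 -4.4  4.4] -1.3244982374765504
```

The opening stopped at 0.305 (26 mm). The tips have caught the round hub under the wing, so I'll open, rise 8 mm and grip the wing alone.

Emit:
{"method": "carry_out", "body": {"motion": [[[0,0,0],[0,0,0],0.5],[[0,0,0],[0,0,0],0.5],[[0,0,8],[0,0,0],0.5],[[0,0,0],[0,0,0],0.5],[[0,0,0],[0,0,0],0.2],[[0,0,0],[0,0,0],0],[[0,0,0],[0,0,0],0],[[0,0,0],[0,0,0],0],[[0,0,0],[0,0,0],0]]}}

```text
t: 46.55
tool_pos: [0.4359, 0.0014, 0.2209]
ee_rot: [[-0.97, 0.242, -0.0], [0.242, 0.97, -0.001], [-0.0, -0.001, -1.0]]
ft_force: [-1.1, -4.2, 5.5]
gripper_width: 0.155
```

```bash
python3 - <<'E'
from h import *
s=env.get_state();print(np.round(s['tool_pos'],4),s['t'],np.round(s['moment'],3),np.round(s['ft_force'],1), s['joint_positions'][5])
snap('wrist','w29.png')
E
```

```text
[0.4359 0.0014 0.2209] 46.55 [-0.563  0.326 -0.053] [-1.1 -4.2  5.5] -1.3248571538730556
```

View pics/w29.png

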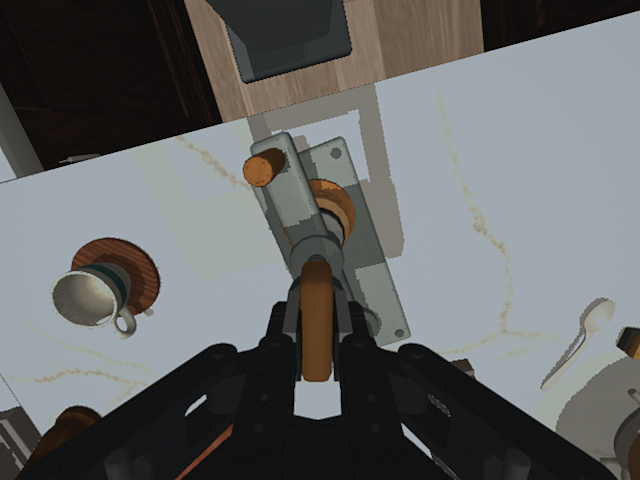

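The wing is gripped (opening 0.155). Turning clockwise while descending 4.77 mm per rad: first 8 rows (1.04 rad), then a check.

Emit:
{"method": "carry_out", "body": {"motion": [[[0,0,-0.6],[0,0,-0.13],0],[[0,0,-0.6],[0,0,-0.13],0],[[0,0,-0.6],[0,0,-0.13],0],[[0,0,-0.6],[0,0,-0.13],0],[[0,0,-0.6],[0,0,-0.13],0],[[0,0,-0.7],[0,0,-0.13],0],[[0,0,-0.6],[0,0,-0.13],0],[[0,0,-0.6],[0,0,-0.13],0],[[0,0,0],[0,0,0],0]]}}

```text
t: 47.5
tool_pos: [0.4364, 0.0018, 0.216]
ee_rot: [[-0.28, 0.96, 0.001], [0.96, 0.28, -0.0], [-0.001, 0.001, -1.0]]
ft_force: [1.3, -0.5, 3.2]
gripper_width: 0.153
```

```bash
cat > r.py <<'E'
from h import *
s=env.get_state();R=np.array(s['ee_rot']);print(np.round(s['tool_pos'],4),s['t'],'M',np.round(s['moment'],3),'F',np.round(s['ft_force'],1),'j6',round(s['joint_positions'][5],3),'yaw',round(float(np.arctan2(R[1,1],R[0,1])),4),'tau6',round(s['effort'][5],3))
E
python3 r.py
```

```text
[0.4364 0.0018 0.216 ] 47.5 M [-0.172 -0.346 -0.054] F [ 1.3 -0.5  3.2] j6 -0.283 yaw 0.2841 tau6 1.762
```

Emit:
{"method": "carry_out", "body": {"motion": [[[0,0,-0.6],[0,0,-0.13],0],[[0,0,-0.6],[0,0,-0.13],0],[[0,0,-0.6],[0,0,-0.13],0],[[0,0,-0.6],[0,0,-0.13],0],[[0,0,-0.6],[0,0,-0.13],0]]}}

```text
t: 48.0
tool_pos: [0.4368, 0.0018, 0.2129]
ee_rot: [[0.357, 0.934, 0.002], [0.934, -0.357, -0.0], [0.0, 0.002, -1.0]]
ft_force: [3.3, -1.5, 0.1]
gripper_width: 0.148
```

```bash
python3 r.py; python3 -c "
from h import *
snap('wrist','w30.png')"
```

```text
[0.4368 0.0018 0.2129] 48.0 M [-0.37  -0.769  0.11 ] F [ 3.3 -1.5  0.1] j6 0.366 yaw -0.3647 tau6 -2.046
```

View pics/w30.png

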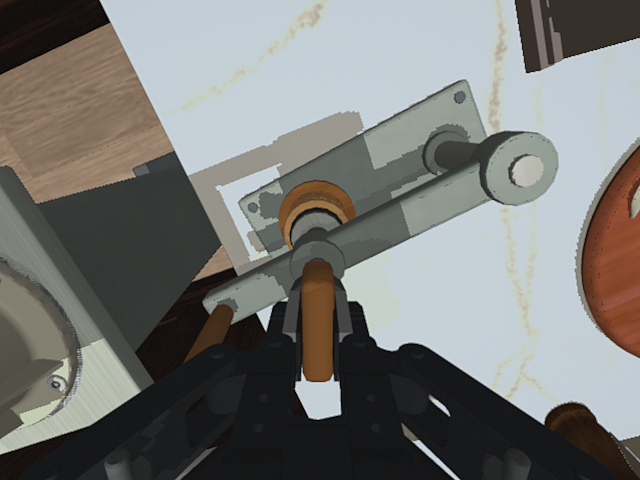

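Turned 1.69 rad so far, with a moving torque of about +0.11 N m, which matches the friction. From here I'll go in small calls and log the moving torque to find the contact.

Emit:
{"method": "carry_out", "body": {"motion": [[[0,0,-0.5],[0,0,-0.1],0],[[0,0,-0.5],[0,0,-0.1],0]]}}

```text
t: 48.25
tool_pos: [0.4369, 0.0017, 0.212]
ee_rot: [[0.532, 0.847, 0.002], [0.847, -0.532, -0.001], [0.001, 0.002, -1.0]]
ft_force: [3.9, -1.6, 0.2]
gripper_width: 0.149
```

```bash
python3 r.py
```

```text
[0.4369 0.0017 0.212 ] 48.25 M [-0.559 -0.904  0.093] F [ 3.9 -1.6  0.2] j6 0.563 yaw -0.5613 tau6 -1.633
```

Emit:
{"method": "carry_out", "body": {"motion": [[[0,0,-0.4],[0,0,-0.08],0],[[0,0,-0.4],[0,0,-0.08],0]]}}

```text
t: 48.45
tool_pos: [0.437, 0.0016, 0.2113]
ee_rot: [[0.66, 0.751, 0.003], [0.751, -0.66, -0.001], [0.001, 0.002, -1.0]]
ft_force: [5.6, -3.1, 0.8]
gripper_width: 0.147
```

```bash
python3 r.py
```

```text
[0.437  0.0016 0.2113] 48.45 M [-0.621 -0.887  0.097] F [ 5.6 -3.1  0.8] j6 0.722 yaw -0.7206 tau6 -1.201
```

Emit:
{"method": "carry_out", "body": {"motion": [[[0,0,-0.4],[0,0,-0.08],0],[[0,0,-0.4],[0,0,-0.08],0]]}}

```text
t: 48.65
tool_pos: [0.4371, 0.0015, 0.2105]
ee_rot: [[0.771, 0.637, 0.003], [0.637, -0.771, -0.001], [0.002, 0.002, -1.0]]
ft_force: [4.5, -4.1, 0.2]
gripper_width: 0.152
```

```bash
python3 r.py
```

```text
[0.4371 0.0015 0.2105] 48.65 M [-0.756 -0.857  0.047] F [ 4.5 -4.1  0.2] j6 0.882 yaw -0.8805 tau6 -1.218
```

2.21 rad turned. The torque noise (±0.03 N m) hides the small contact ramp, so I'll find the gap by eye. I'll release, rise, and tilt the tool 0.87 rad so the camera looks across the press from its left side.

Emit:
{"method": "carry_out", "body": {"motion": [[[0,0,0],[0,0,0],0.4],[[0,0,0],[0,0,0],0.4],[[0,0,0],[0,0,0],0.4],[[0,0,15],[0,0,0],0.4],[[0,0,30],[0,0,0],0.4],[[0,0,20],[0,0,0],0.4],[[0,15,0],[0,0,0.125],0.6],[[0,15,0],[0,0,0.125],0.6],[[0,15,0],[0,0,0.125],0.6],[[0,15,0],[0,0,0.125],0.6],[[0,15,0],[0,0,0.125],0.6],[[0,15,0],[0,0,0.125],0.6],[[0,15,0],[0,0,0.13],0.6],[[0,0,0],[0,0,0],0.6]]}}

```text
t: 50.05
tool_pos: [0.4356, 0.1081, 0.275]
ee_rot: [[-0.002, 1.0, -0.001], [1.0, 0.002, 0.0], [0.0, -0.001, -1.0]]
ft_force: [0.3, -1.0, 0.0]
gripper_width: 0.597
```

Emit:
{"method": "carry_out", "body": {"motion": [[[0,0,0],[-0.125,0,0],0.9],[[0,0,0],[-0.125,0,0],0.9],[[0,0,0],[-0.125,0,0],0.9],[[0,0,0],[-0.125,0,0],0.9],[[0,0,0],[-0.125,0,0],0.9],[[0,0,0],[-0.125,0,0],0.9],[[0,0,0],[-0.12,0,0],0.9],[[0,0,0],[0,0,0],0.9],[[0,0,0],[0,0,0],0.9]]}}

```text
t: 50.95
tool_pos: [0.4357, 0.1069, 0.2745]
ee_rot: [[0.003, 1.0, -0.001], [0.646, -0.003, -0.763], [-0.763, 0.002, -0.646]]
ft_force: [0.0, -0.2, 0.3]
gripper_width: 0.903
```

```bash
python3 r.py;  python3 -c "
from h import *
print(np.round(env.get_state()['joint_positions'],2))
snap('wrist','w31.png')"
```

```text
[0.4357 0.1069 0.2745] 50.95 M [ 0.324 -0.054 -0.06 ] F [ 0.  -0.2  0.3] j6 0.901 yaw -0.0028 tau6 0.136
[ 0.68  0.36  1.86 -0.64  1.56  0.9 ]
```

View pics/w31.png

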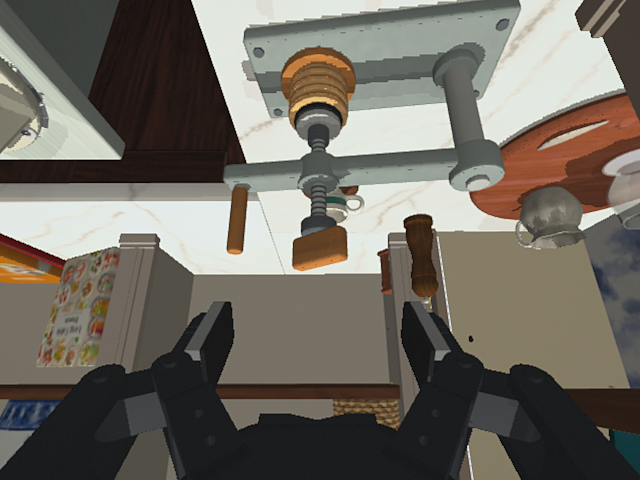

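The view works. It is inverted: the stack is at (318,85) and the pad at (318,118). I'll lower 110 mm for a flatter look.

Emit:
{"method": "carry_out", "body": {"motion": [[[0,0,-30],[0,0,0],0.9],[[0,0,-30],[0,0,0],0.9],[[0,0,-30],[0,0,0],0.9],[[0,-10,-22],[0,0,0],0.9],[[0,-10,0],[0,0,0],0.9],[[0,0,0],[0,0,0],0.9],[[0,0,0],[0,0,0],0.9]]}}

```text
t: 51.7
tool_pos: [0.4365, 0.0868, 0.1646]
ee_rot: [[0.007, 1.0, 0.0], [0.646, -0.004, -0.763], [-0.763, 0.005, -0.646]]
ft_force: [-0.1, 0.2, 0.0]
gripper_width: 0.903
```

```bash
python3 r.py;  python3 -c "
from h import *
print(np.round(env.get_state()['joint_positions'],2))
c=snap('wrist','w32.png'); print(c['xyz'])
im=cv2.imread('pics/w32.png'); cv2.imwrite('pics/w32f.png',cv2.rotate(im,cv2.ROTATE_180))"
```

```text
[0.4365 0.0868 0.1646] 51.7 M [ 0.355 -0.025  0.032] F [-0.1  0.2  0. ] j6 1.03 yaw -0.004 tau6 -0.018
[ 0.65  0.51  1.94 -0.67  1.37  1.03]
[0.43700642 0.23217469 0.17864605]
```

View pics/w32.png

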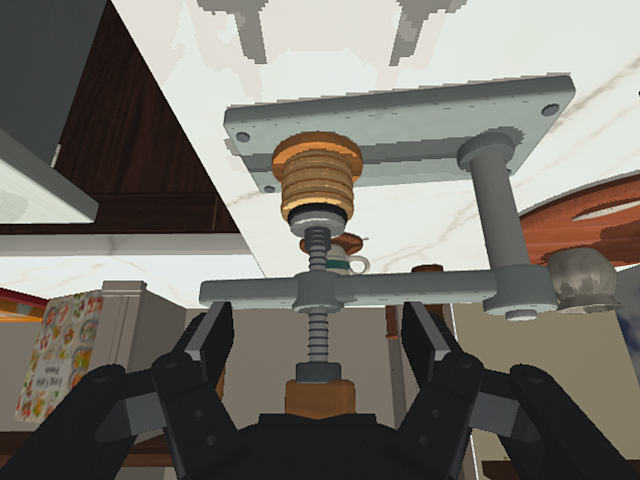

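```bash
python3 -c "
from h import *
im=cv2.imread('pics/w32.png'); cv2.imwrite('pics/w32c.png',cv2.resize(im[120:250,250:390],None,fx=5.5,fy=4.5,interpolation=cv2.INTER_NEAREST))
c=env.read_camera('wrist'); s=env.get_state(); T=np.array(c['tool_from_camera']); R=np.array(s['ee_rot']); c['attitude']=R@T[:3,:3]; c['xyz']=R@T[:3,3]+np.array(s['tool_pos'])
def near(cx,cy,r,z):
    P=np.array([proj(c,(cx+r*np.cos(a),cy+r*np.sin(a),z)) for a in np.linspace(0,2*np.pi,120)]); return np.round([P[:,1].min(),P[:,1].max(),P[:,0].min(),P[:,0].max()],1)
for n,r,z in [('bed',.037,.028),('lidtop4',.028,.068),('pad68',.023,.068),('pad70',.023,.070),('pad72',.023,.072),('pad66',.023,.066)]: print(n,near(.436,.001,r,z))
"
```

```text
bed [143.5 195.  269.7 361.8]
lidtop4 [199.7 231.5 279.3 352.8]
pad68 [203.1 229.2 285.9 346.2]
pad70 [205.7 231.4 285.8 346.3]
pad72 [208.2 233.6 285.7 346.4]
pad66 [200.6 227.  285.9 346.1]
```

View pics/w32c.png

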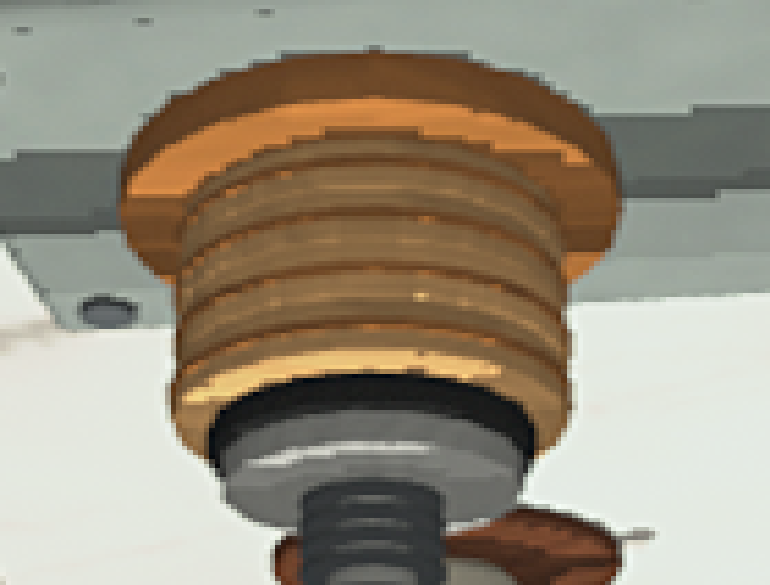

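The pad's lower edge (row 202.7) sits just above the top lid. Against the calibrated rows for touching (about 201.4) and for 2 mm clear (about 204), the gap is about 1 ± 0.7 mm, with pad and stack concentric. Next I regrip, turn past contact by a safe amount, and come back to this same view to calibrate.

Emit:
{"method": "carry_out", "body": {"motion": [[[0,10,20],[0,0,0],0.6],[[0,10,30],[0,0,0],0.6],[[0,0,30],[0,0,0],0.6],[[0,0,30],[0,0,0],0.6],[[0,0,0],[0.125,0,0],0.5],[[0,0,0],[0.125,0,0],0.5],[[0,0,0],[0.125,0,0],0.5],[[0,0,0],[0.125,0,0],0.5],[[0,0,0],[0.125,0,0],0.5],[[0,0,0],[0.125,0,0],0.5],[[0,0,0],[0.12,0,0],0.5],[[0,0,0],[0,0,0],0.5],[[0,0,0],[0,0,0],0.5]]}}

```text
t: 53.1
tool_pos: [0.436, 0.1063, 0.2739]
ee_rot: [[0.006, 1.0, 0.001], [1.0, -0.006, -0.002], [-0.002, 0.001, -1.0]]
ft_force: [-1.6, 0.1, -0.3]
gripper_width: 0.5
```

Emit:
{"method": "carry_out", "body": {"motion": [[[0,-15,0],[0,0,-0.125],0.5],[[0,-15,0],[0,0,-0.125],0.5],[[0,-15,0],[0,0,-0.125],0.5],[[0,-15,0],[0,0,-0.125],0.5],[[0,-15,0],[0,0,-0.125],0.5],[[0,-15,0],[0,0,-0.125],0.5],[[0,-15,0],[0,0,-0.13],0.5],[[0,0,0],[0,0,0],0.5],[[0,0,0],[0,0,0],0.5]]}}

```text
t: 54.0
tool_pos: [0.4359, 0.0027, 0.273]
ee_rot: [[0.771, 0.637, -0.001], [0.637, -0.771, -0.001], [-0.001, 0.0, -1.0]]
ft_force: [0.3, -0.8, -0.1]
gripper_width: 0.501
```

```bash
python3 r.py; python3 -c "
from h import *
s=env.get_state(); print(np.round(s['ee_rot'],3).tolist())
snap('wrist','w33.png')"
```

```text
[0.4359 0.0027 0.273 ] 54.0 M [ 0.034  0.003 -0.   ] F [ 0.3 -0.8 -0.1] j6 0.884 yaw -0.8801 tau6 0.247
[[0.771, 0.637, -0.001], [0.637, -0.771, -0.001], [-0.001, 0.0, -1.0]]
```

View pics/w33.png

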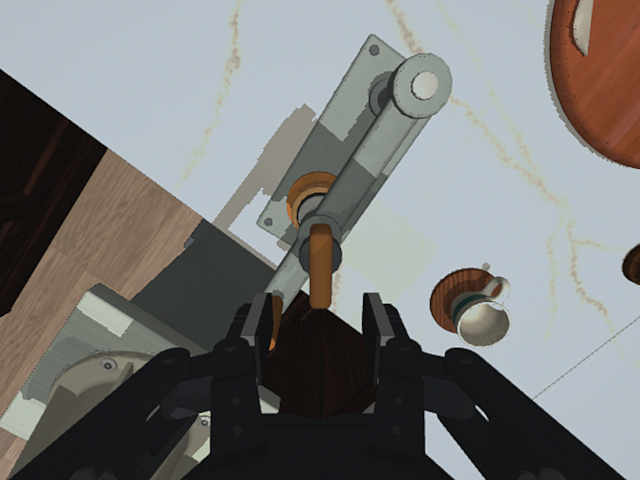

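The wing is still aligned with the jaws: straight, column 320. Lowering 62.5 mm and gripping.

Emit:
{"method": "carry_out", "body": {"motion": [[[1,-1,-20],[0,0,0],0.5],[[0,0,-20],[0,0,0],0.5],[[0,0,-13],[0,0,0],0.5],[[0,0,-9.5],[0,0,0],0.5],[[0,0,0],[0,0,0],0.5],[[0,0,0],[0,0,0],0.2],[[0,0,0],[0,0,0],0],[[0,0,0],[0,0,0],0],[[0,0,0],[0,0,0],0]]}}

```text
t: 54.95
tool_pos: [0.4373, 0.0011, 0.2114]
ee_rot: [[0.773, 0.634, 0.001], [0.634, -0.773, 0.0], [0.001, 0.001, -1.0]]
ft_force: [-1.6, 2.7, 5.9]
gripper_width: 0.144
```

```bash
python3 r.py
```

```text
[0.4373 0.0011 0.2114] 54.95 M [0.279 0.178 0.033] F [-1.6  2.7  5.9] j6 0.883 yaw -0.884 tau6 0.052
```

Gripped. I'll turn 1.2 rad more (about 3.4 in total), which is well inside the safe limit.

Emit:
{"method": "carry_out", "body": {"motion": [[[0,0,-0.5],[0,0,-0.1],0],[[0,0,-0.5],[0,0,-0.1],0],[[0,0,-0.5],[0,0,-0.1],0],[[0,0,-0.5],[0,0,-0.1],0],[[0,0,-0.4],[0,0,-0.1],0],[[0,0,-0.5],[0,0,-0.1],0],[[0,0,-0.5],[0,0,-0.1],0],[[0,0,-0.5],[0,0,-0.1],0],[[0,0,-0.4],[0,0,-0.1],0],[[0,0,-0.5],[0,0,-0.1],0],[[0,0,-0.5],[0,0,-0.1],0],[[0,0,-0.4],[0,0,-0.1],0]]}}

```text
t: 56.15
tool_pos: [0.4374, 0.0004, 0.2057]
ee_rot: [[0.869, -0.494, 0.001], [-0.494, -0.869, -0.001], [0.002, 0.0, -1.0]]
ft_force: [-1.2, -1.6, 6.9]
gripper_width: 0.147
```

```bash
python3 r.py
```

```text
[4.374e-01 4.000e-04 2.057e-01] 56.15 M [-0.493  0.302  0.095] F [-1.2 -1.6  6.9] j6 2.087 yaw -2.0877 tau6 -1.55
```

Now release and return to the same viewing pose.

Emit:
{"method": "carry_out", "body": {"motion": [[[0,0,0],[0,0,0],0.4],[[0,0,0],[0,0,0],0.4],[[0,0,0],[0,0,0],0.4],[[0,0,15],[0,0,0],0.4],[[0,0,30],[0,0,0],0.4],[[0,0,25],[0,0,0],0.4],[[0,12,0],[0,0,0.14],0.6],[[0,12,0],[0,0,0.14],0.6],[[0,12,0],[0,0,0.14],0.6],[[0,12,0],[0,0,0.14],0.6],[[0,12,0],[0,0,0.14],0.6],[[0,12,0],[0,0,0.14],0.6],[[0,12,0],[0,0,0.14],0.6],[[0,12,0],[0,0,0.14],0.6],[[0,10,0],[0,0,0.14],0.6],[[0,0,0],[0,0,0.14],0.6],[[0,0,0],[0,0,0.14],0.6],[[0,0,0],[0,0,0.14],0.6],[[0,0,0],[0,0,0.14],0.6],[[0,0,0],[0,0,0.14],0.6]]}}

```text
t: 58.15
tool_pos: [0.4368, 0.1069, 0.2748]
ee_rot: [[0.116, 0.993, -0.0], [0.993, -0.116, -0.0], [-0.0, -0.0, -1.0]]
ft_force: [0.6, 0.6, 0.6]
gripper_width: 0.601
```

Emit:
{"method": "carry_out", "body": {"motion": [[[0,0,0],[0,0,0.13],0.9],[[0,0,0],[-0.125,0,0],0.9],[[0,0,0],[-0.125,0,0],0.9],[[0,0,0],[-0.125,0,0],0.9],[[0,0,0],[-0.125,0,0],0.9],[[0,0,0],[-0.125,0,0],0.9],[[0,0,0],[-0.125,0,0],0.9],[[0,0,0],[-0.12,0,0],0.9],[[0,0,-30],[0,0,0],0.9],[[0,0,-30],[0,0,0],0.9],[[0,0,-30],[0,0,0],0.9],[[0,-10,-20],[0,0,0],0.9],[[0,-10,0],[0,0,0],0.9],[[0,0,0],[0,0,0],0.9],[[0,0,0],[0,0,0],0.9]]}}

```text
t: 59.65
tool_pos: [0.4373, 0.0871, 0.1659]
ee_rot: [[-0.005, 1.0, 0.0], [0.645, 0.004, -0.764], [-0.764, -0.004, -0.645]]
ft_force: [-0.3, 0.6, -0.0]
gripper_width: 0.903
```

```bash
cat > v.py <<'E'
import sys
from h import *
c=snap('wrist',sys.argv[1]); s=env.get_state(); print(s['tool_pos'],s['t'])
im=cv2.imread('pics/'+sys.argv[1]); cv2.imwrite('pics/c_'+sys.argv[1],cv2.resize(im[120:250,250:390],None,fx=5.5,fy=4.5,interpolation=cv2.INTER_NEAREST))
def near(cx,cy,r,z):
    P=np.array([proj(c,(cx+r*np.cos(a),cy+r*np.sin(a),z)) for a in np.linspace(0,2*np.pi,120)]); return np.round([P[:,1].min(),P[:,1].max(),P[:,0].min(),P[:,0].max()],1)
for n,r,z in [('bed',.037,.028),('lidtop4',.028,.068),('pad68',.023,.068),('pad70',.023,.070),('pad66',.023,.066)]: print(n,near(.436,.001,r,z))
E
python3 v.py w34.png
```

```text
[0.43743972 0.08731192 0.16599395] 59.7
bed [141.1 193.1 269.6 361.6]
lidtop4 [197.3 229.5 278.7 352.1]
pad68 [200.7 227.1 285.3 345.5]
pad70 [203.3 229.3 285.2 345.6]
pad66 [198.2 224.9 285.4 345.4]
```

View pics/c_w34.png

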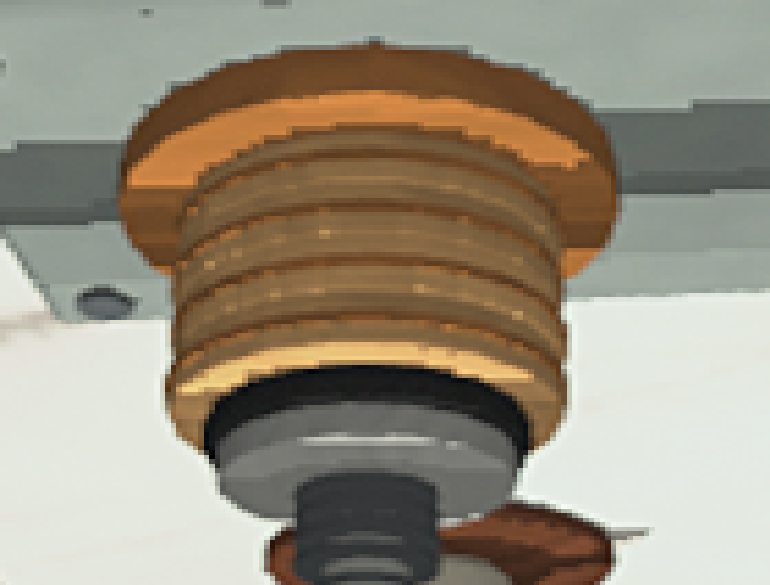

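View pics/w34.png

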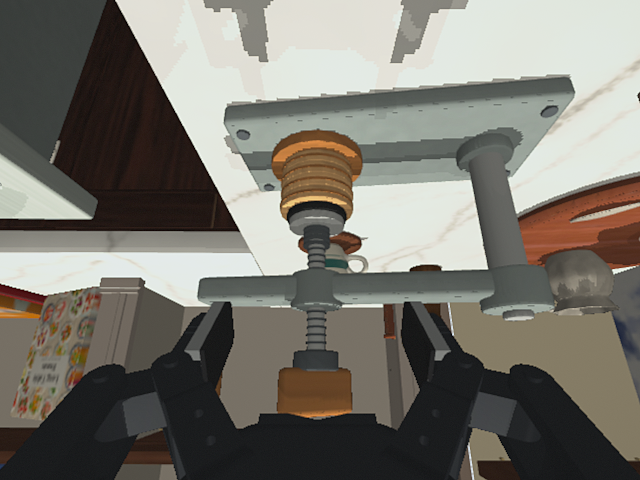

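```bash
python3 - <<'E'
from h import *
for f in ['w32.png','w34.png']:
    im=cv2.imread('pics/'+f).astype(int)
    print(f)
    for x in (308,313,318,323,328): print(x,[int(v) for v in im[185:275,x,2]][:30])
a=cv2.imread('pics/w32.png')[180:310,270:370]; b=cv2.imread('pics/w34.png')[180:310,270:370]
cv2.imwrite('pics/cmp.png',cv2.resize(np.hstack([a,b]),None,fx=4,fy=4.5,interpolation=cv2.INTER_CUBIC))
E
```

```text
w32.png
308 [167, 151, 125, 123, 129, 116, 98, 100, 147, 141, 127, 124, 143, 222, 234, 233, 241, 204, 96, 10, 26, 24, 28, 25, 31, 39, 47, 91, 105, 102]
313 [154, 125, 112, 119, 125, 108, 96, 115, 130, 131, 128, 135, 174, 228, 234, 234, 248, 169, 10, 20, 25, 25, 27, 24, 34, 41, 93, 106, 105, 103]
318 [152, 129, 112, 112, 115, 106, 96, 160, 150, 128, 130, 134, 173, 228, 235, 236, 237, 146, 5, 21, 27, 29, 27, 26, 35, 36, 91, 106, 103, 105]
323 [148, 128, 114, 113, 114, 107, 98, 147, 140, 129, 129, 127, 171, 229, 235, 237, 235, 144, 22, 20, 27, 26, 26, 25, 38, 38, 88, 106, 105, 107]
328 [154, 146, 119, 112, 115, 113, 110, 104, 156, 144, 125, 125, 138, 207, 234, 235, 240, 228, 126, 4, 24, 26, 28, 26, 33, 40, 44, 91, 105, 101]
w34.png
308 [135, 119, 127, 119, 101, 89, 149, 146, 128, 124, 136, 204, 232, 234, 241, 191, 77, 10, 23, 28, 26, 26, 32, 40, 39, 90, 104, 102, 101, 101]
313 [116, 116, 121, 112, 98, 118, 138, 135, 129, 129, 148, 225, 235, 234, 246, 172, 29, 19, 26, 27, 27, 28, 25, 32, 92, 108, 104, 104, 106, 103]
318 [115, 112, 115, 110, 100, 121, 148, 137, 129, 128, 144, 222, 234, 234, 247, 169, 16, 22, 24, 29, 28, 25, 30, 37, 72, 101, 104, 104, 102, 102]
323 [120, 113, 115, 111, 106, 100, 147, 142, 129, 125, 142, 216, 233, 234, 243, 188, 71, 13, 23, 25, 26, 28, 35, 38, 53, 97, 108, 108, 108, 106]
328 [144, 117, 114, 115, 111, 107, 129, 128, 126, 128, 127, 146, 224, 236, 236, 250, 172, 19, 19, 25, 29, 28, 25, 38, 41, 60, 95, 104, 103, 106]
```

View pics/cmp.png

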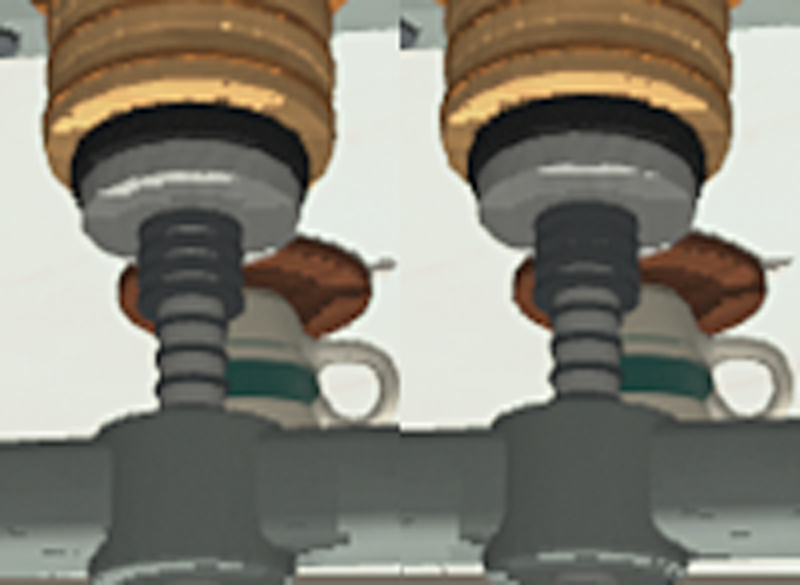

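The pad-to-lid spacing is unchanged between the two views (5.0 px against 4.9 px), although the screw moved 5.7 mm. So the pad was already in contact at 2.21 rad, and contact came at 2.25 rad or earlier. Before choosing the final angle I'll bound the contact angle with the earlier free-pad picture (w27, total 0).

```bash
python3 - <<'E'
from h import *
c=env.read_camera('wrist'); T=np.array(c['tool_from_camera']); R=np.array([[-0.111, 0.994, 0.004], [0.994, 0.111, 0.0], [-0.0, 0.004, -1.0]])
c['attitude']=R@T[:3,:3]; c['xyz']=R@T[:3,3]+np.array([0.3679,-.00586,.2765]); print(c['xyz'])
im=cv2.imread('pics/w27b.png'); cv2.imwrite('pics/w27d.png',cv2.resize(im[165:225,335:425],None,fx=8,fy=8,interpolation=cv2.INTER_NEAREST))
def E(cx,cy,r,z):
    P=np.array([proj(c,(cx+r*np.cos(a),cy+r*np.sin(a),z)) for a in np.linspace(0,2*np.pi,360)]); i=P[:,1].argmin(); j=P[:,0].argmin(); return np.round([*P[i],*P[j]],1), np.round((P[i]-[335,165])*8),np.round((P[j]-[335,165])*8)
print('bed',E(.436,.001,.037,.028))
for k in (38,48,58,68): print('lid',k,E(.436,.001,.028,k/1000))
for k in (76,78,80,82): print('pad',k,E(.436,.001,.023,k/1000))
E
```

```text
[0.35817769 0.07688822 0.39645809]
bed (array([379. , 172.4, 344.1, 206.4]), array([352.,  59.]), array([ 73., 331.]))
lid 38 (array([380.1, 182.1, 353. , 208.7]), array([361., 137.]), array([144., 350.]))
lid 48 (array([381.9, 183.6, 354. , 210.9]), array([375., 149.]), array([152., 367.]))
lid 58 (array([383.8, 185.2, 355.1, 213.2]), array([390., 162.]), array([161., 385.]))
lid 68 (array([385.7, 186.9, 356.2, 215.6]), array([406., 175.]), array([170., 405.]))
pad 76 (array([387. , 193.5, 362.2, 217.4]), array([416., 228.]), array([217., 419.]))
pad 78 (array([387.4, 193.9, 362.4, 217.9]), array([420., 231.]), array([220., 424.]))
pad 80 (array([387.9, 194.3, 362.7, 218.5]), array([423., 234.]), array([222., 428.]))
pad 82 (array([388.3, 194.7, 363. , 219. ]), array([426., 237.]), array([224., 432.]))
```

View pics/w27d.png

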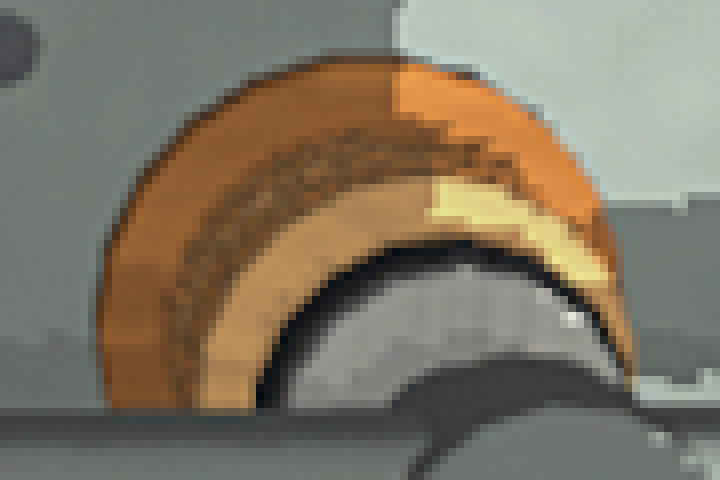

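That angle is too steep to tell. I'll unscrew to a total of about 1.8 rad, read the now-open gap in the side view, and tighten from a known contact angle.

Emit:
{"method": "carry_out", "body": {"motion": [[[0,10,20],[0,0,0],0.6],[[0,10,30],[0,0,0],0.6],[[0,0,30],[0,0,0],0.6],[[0,0,30],[0,0,0],0.6],[[0,0,0],[0.125,0,0],0.5],[[0,0,0],[0.125,0,0],0.5],[[0,0,0],[0.125,0,0],0.5],[[0,0,0],[0.125,0,0],0.5],[[0,0,0],[0.125,0,0],0.5],[[0,0,0],[0.125,0,0],0.5],[[0,0,0],[0.12,0,0],0.5],[[0,0,0],[0,0,0],0.5]]}}

```text
t: 60.95
tool_pos: [0.4371, 0.1055, 0.2764]
ee_rot: [[-0.003, 1.0, 0.003], [1.0, 0.003, 0.003], [0.003, 0.003, -1.0]]
ft_force: [-0.9, -1.0, -0.5]
gripper_width: 0.5
```

Emit:
{"method": "carry_out", "body": {"motion": [[[0,-9,0],[0,0,-0.14],0.5],[[0,-9,0],[0,0,-0.14],0.5],[[0,-9,0],[0,0,-0.14],0.5],[[0,-9,0],[0,0,-0.14],0.5],[[0,-9,0],[0,0,-0.14],0.5],[[0,-9,0],[0,0,-0.14],0.5],[[0,-9,0],[0,0,-0.14],0.5],[[0,-9,0],[0,0,-0.14],0.5],[[0,-9,0],[0,0,-0.14],0.5],[[0,-9,0],[0,0,-0.14],0.5],[[0,-9,0],[0,0,-0.14],0.5],[[0,-6,0],[0,0,-0.14],0.5],[[0,0,0],[0,0,-0.14],0.5],[[0,0,0],[0,0,-0.14],0.5],[[0,0,0],[0,0,-0.13],0.5],[[0,0,0],[0,0,0],0.5],[[0,0,0],[0,0,0],0.5]]}}

```text
t: 62.65
tool_pos: [0.4369, 0.0023, 0.2751]
ee_rot: [[0.873, -0.487, -0.0], [-0.487, -0.873, -0.002], [0.001, 0.001, -1.0]]
ft_force: [-0.9, 0.1, -1.2]
gripper_width: 0.499
```

```bash
python3 r.py; python3 -c "
from h import *
snap('wrist','w35.png')"
```

```text
[0.4369 0.0023 0.2751] 62.65 M [-0.014 -0.054 -0.024] F [-0.9  0.1 -1.2] j6 2.083 yaw -2.0793 tau6 0.335
```

View pics/w35.png

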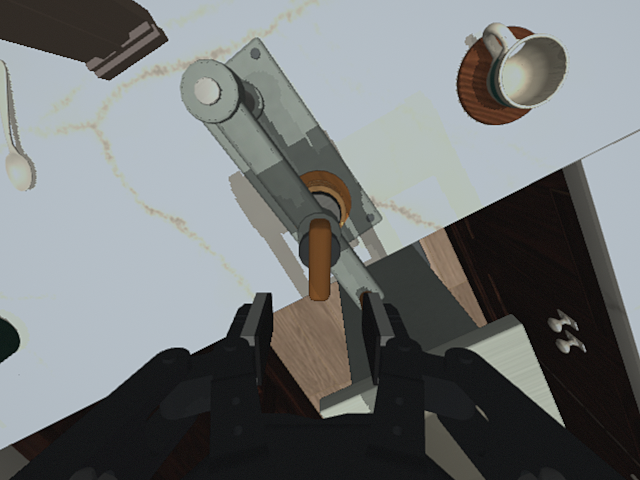

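The wing is aligned again at column 319. Lower, grip, and unscrew 1.6 rad.

Emit:
{"method": "carry_out", "body": {"motion": [[[0,-1,-20],[0,0,0],0.5],[[0,0,-20],[0,0,0],0.5],[[0,0,-18],[0,0,0],0.5],[[0,0,-11],[0,0,0],0.5],[[0,0,0],[0,0,0],0.5],[[0,0,0],[0,0,0],0.2],[[0,0,0],[0,0,0],0],[[0,0,0],[0,0,0],0],[[0,0,0],[0,0,0],0]]}}

```text
t: 63.6
tool_pos: [0.4373, 0.0006, 0.2069]
ee_rot: [[0.871, -0.491, 0.001], [-0.491, -0.871, -0.001], [0.001, -0.0, -1.0]]
ft_force: [-2.0, -2.2, 6.7]
gripper_width: 0.151
```

```bash
python3 r.py
```

```text
[0.4373 0.0006 0.2069] 63.6 M [-0.429  0.319 -0.053] F [-2.  -2.2  6.7] j6 2.083 yaw -2.0838 tau6 -0.056
```

Emit:
{"method": "carry_out", "body": {"motion": [[[0,0,0.5],[0,0,0.1],0],[[0,0,0.5],[0,0,0.1],0],[[0,0,0.5],[0,0,0.1],0],[[0,0,0.4],[0,0,0.1],0],[[0,0,0.5],[0,0,0.1],0],[[0,0,0.5],[0,0,0.1],0],[[0,0,0.5],[0,0,0.1],0],[[0,0,0.4],[0,0,0.1],0],[[0,0,0.5],[0,0,0.1],0],[[0,0,0.5],[0,0,0.1],0],[[0,0,0.5],[0,0,0.1],0],[[0,0,0.4],[0,0,0.1],0],[[0,0,0.5],[0,0,0.1],0],[[0,0,0.5],[0,0,0.1],0],[[0,0,0.5],[0,0,0.1],0],[[0,0,0.4],[0,0,0.1],0],[[0,0,0],[0,0,0],0]]}}

```text
t: 65.3
tool_pos: [0.437, 0.0011, 0.2144]
ee_rot: [[0.462, 0.887, 0.001], [0.887, -0.462, 0.0], [0.001, 0.0, -1.0]]
ft_force: [-2.5, 0.8, 6.6]
gripper_width: 0.144
```

```bash
python3 r.py
```

```text
[0.437  0.0011 0.2144] 65.3 M [0.165 0.53  0.048] F [-2.5  0.8  6.6] j6 0.479 yaw -0.4806 tau6 -1.203
```

The total is now 1.806 rad. Release and return to the side view.

Emit:
{"method": "carry_out", "body": {"motion": [[[0,0,0],[0,0,0],0.4],[[0,0,0],[0,0,0],0.4],[[0,0,0],[0,0,0],0.4],[[0,0,15],[0,0,0],0.4],[[0,0,30],[0,0,0],0.4],[[0,0,15],[0,0,0],0.4],[[0,21,0],[0,0,0.12],0.6],[[0,21,0],[0,0,0.12],0.6],[[0,21,0],[0,0,0.12],0.6],[[0,21,0],[0,0,0.12],0.6],[[0,21,0],[0,0,0],0.6],[[0,0,0],[-0.125,0,0],0.9],[[0,0,0],[-0.125,0,0],0.9],[[0,0,0],[-0.125,0,0],0.9],[[0,0,0],[-0.125,0,0],0.9],[[0,0,0],[-0.125,0,0],0.9],[[0,0,0],[-0.125,0,0],0.9],[[0,0,0],[-0.12,0,0],0.9],[[0,0,0],[0,0,0],0.9]]}}

```text
t: 67.2
tool_pos: [0.4365, 0.107, 0.2715]
ee_rot: [[-0.0, 1.0, -0.0], [0.641, -0.0, -0.767], [-0.767, -0.0, -0.641]]
ft_force: [0.3, -0.2, -0.9]
gripper_width: 0.899
```

Emit:
{"method": "carry_out", "body": {"motion": [[[0,0,-30],[0,0,0],0.9],[[0,0,-30],[0,0,0],0.9],[[0,0,-30],[0,0,0],0.9],[[0,-10,-19],[0,0,0],0.9],[[0,-10,0],[0,0,0],0.9],[[0,0,0],[0,0,0],0.9],[[0,0,0],[0,0,0],0.9]]}}

```text
t: 67.9
tool_pos: [0.4374, 0.086, 0.1657]
ee_rot: [[0.006, 1.0, 0.0], [0.646, -0.004, -0.763], [-0.763, 0.005, -0.646]]
ft_force: [0.1, -0.3, 0.6]
gripper_width: 0.899
```

```bash
python3 v.py w36.png; python3 r.py; python3 - <<'E'
from h import *
def m(f):
    im=cv2.imread('pics/'+f)[:,:,2].astype(float); out=[]
    for x in range(306,331,2):
        p=im[:,x]; 
        # pad edge: first row >195 where <60 after bright
        k=next(r for r in range(198,225) if p[r]<60 and p[r-3]>180)
        hi=max(p[k-5:k]); j=next(r for r in range(k-4,k+1) if p[r]<.5*hi+10); e=j-1+(p[j-1]-(.5*hi+10))/(p[j-1]-p[j]+1e-9)
        mid=180; q=next(r for r in range(k-1,150,-1) if p[r]<mid and r<k-2); l=q+(mid-p[q])/(p[q+1]-p[q])
        out.append(round(e-l,2))
    return out,round(np.median(out),2)
for f in ('w32.png','w34.png','w36.png'):
    try: print(f,m(f))
    except Exception as ex: print(f,repr(ex))
E
```

```text
[0.43749447 0.08626827 0.16570354] 67.95
bed [140.6 193.  268.6 361. ]
lidtop4 [197.  229.4 278.1 351.9]
pad68 [200.4 227.  284.8 345.2]
pad70 [203.  229.2 284.7 345.3]
pad66 [197.9 224.8 284.8 345.1]
[0.4375 0.0863 0.1657] 67.95 M [ 0.391  0.008 -0.065] F [-0.   0.8  0.4] j6 1.027 yaw -0.0033 tau6 -0.019
w32.png ([np.float64(5.4), np.float64(5.21), np.float64(5.02), np.float64(5.12), np.float64(5.09), np.float64(4.8), np.float64(5.0), np.float64(5.05), np.float64(5.09), np.float64(4.53), np.float64(3.3), np.float64(5.35), np.float64(4.96)], np.float64(5.05))
w34.png ([np.float64(5.3), np.float64(4.88), np.float64(4.98), np.float64(4.89), np.float64(4.81), np.float64(4.78), np.float64(4.77), np.float64(4.79), np.float64(4.87), np.float64(4.92), np.float64(4.61), np.float64(4.81), np.float64(4.95)], np.float64(4.87))
w36.png StopIteration()
```

View pics/c_w36.png

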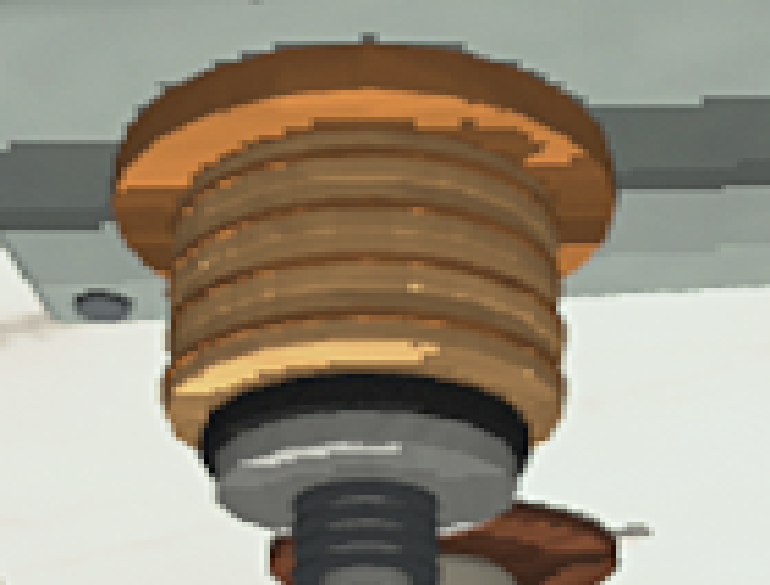

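```bash
python3 - <<'E'
from h import *
for f in ['w34.png','w36.png']:
    im=cv2.imread('pics/'+f).astype(int)
    print(f)
    for x in (304,308,312,316,320,324): print(x,im[190:212,x,2].tolist())
E
```

```text
w34.png
304 [93, 124, 131, 129, 130, 126, 150, 226, 235, 233, 246, 172, 33, 16, 26, 26, 25, 27, 38, 34, 59, 96]
308 [89, 149, 146, 128, 124, 136, 204, 232, 234, 241, 191, 77, 10, 23, 28, 26, 26, 32, 40, 39, 90, 104]
312 [118, 128, 129, 129, 130, 148, 226, 235, 233, 246, 174, 36, 18, 25, 26, 27, 25, 30, 34, 82, 103, 105]
316 [122, 148, 138, 131, 129, 145, 226, 235, 234, 247, 168, 9, 20, 25, 28, 29, 29, 37, 36, 71, 99, 105]
320 [110, 142, 138, 129, 127, 144, 215, 233, 234, 247, 174, 38, 15, 25, 27, 26, 25, 33, 41, 63, 95, 102]
324 [103, 147, 140, 128, 127, 138, 214, 234, 234, 243, 187, 70, 10, 25, 26, 27, 26, 30, 38, 49, 98, 110]
w36.png
304 [92, 129, 135, 129, 128, 136, 185, 229, 233, 233, 241, 181, 131, 88, 11, 20, 25, 25, 27, 27, 39, 40]
308 [111, 134, 134, 129, 123, 146, 226, 235, 231, 234, 237, 177, 94, 45, 17, 26, 28, 30, 27, 31, 39, 61]
312 [115, 130, 131, 128, 136, 174, 229, 234, 232, 241, 184, 127, 88, 23, 24, 27, 28, 27, 28, 33, 33, 92]
316 [160, 151, 128, 129, 135, 173, 228, 234, 232, 240, 185, 129, 86, 14, 24, 26, 26, 25, 25, 34, 35, 90]
320 [141, 141, 128, 129, 128, 171, 228, 234, 233, 241, 186, 131, 94, 29, 20, 27, 27, 29, 26, 37, 37, 70]
324 [127, 137, 131, 128, 128, 163, 202, 230, 235, 242, 185, 132, 106, 47, 19, 28, 28, 27, 26, 32, 37, 65]
```

The pad has lifted: its edge is now 7.08 px from the lid edge, against 4.84 px when touching. At 1.3 px/mm the gap is 1.72 mm, so contact is at 1.806 + 0.361 = 2.17 rad. The final total is therefore 2.165 + 1.571 ≈ 3.735 rad, or 1.93 rad more. I'll regrip and turn it.

Emit:
{"method": "carry_out", "body": {"motion": [[[0,10,20],[0,0,0],0.6],[[0,10,30],[0,0,0],0.6],[[0,0,30],[0,0,0],0.6],[[0,0,30],[0,0,0],0.6],[[0,0,0],[0.125,0,0],0.5],[[0,0,0],[0.125,0,0],0.5],[[0,0,0],[0.125,0,0],0.5],[[0,0,0],[0.125,0,0],0.5],[[0,0,0],[0.125,0,0],0.5],[[0,0,0],[0.125,0,0],0.5],[[0,0,0],[0.12,0,0],0.5],[[0,0,0],[0,0,0],0.5]]}}

```text
t: 69.15
tool_pos: [0.4373, 0.1045, 0.2763]
ee_rot: [[0.007, 1.0, 0.003], [1.0, -0.007, 0.003], [0.003, 0.003, -1.0]]
ft_force: [-0.0, 0.3, 0.4]
gripper_width: 0.5
```

Emit:
{"method": "carry_out", "body": {"motion": [[[0,-21,0],[0,0,-0.12],0.5],[[0,-21,0],[0,0,-0.12],0.5],[[0,-21,0],[0,0,-0.12],0.5],[[0,-21,0],[0,0,-0.12],0.5],[[0,-20,0],[0,0,0],0.5],[[0,0,0],[0,0,0],0.5],[[0,0,0],[0,0,0],0.5]]}}

```text
t: 69.85
tool_pos: [0.437, 0.0024, 0.2748]
ee_rot: [[0.465, 0.885, -0.0], [0.885, -0.465, -0.001], [-0.001, 0.001, -1.0]]
ft_force: [0.9, 0.6, -0.0]
gripper_width: 0.503
```

```bash
python3 r.py; python3 -c "
from h import *
print(np.round(env.get_state()['ee_rot'],3).tolist())
snap('wrist','w37.png')"
```

```text
[0.437  0.0024 0.2748] 69.85 M [ 0.04  -0.052 -0.041] F [ 0.9  0.6 -0. ] j6 0.488 yaw -0.4842 tau6 -0.049
[[0.465, 0.885, -0.0], [0.885, -0.465, -0.001], [-0.001, 0.001, -1.0]]
```

View pics/w37.png

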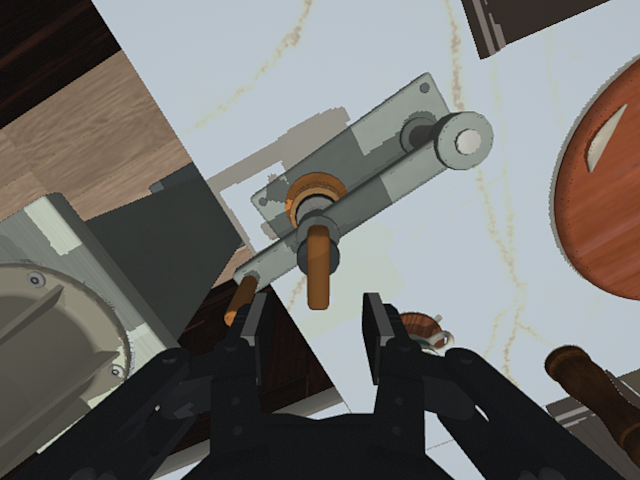

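The wing is aligned at column 318 and the peg is clear of the finger. Lower to 0.2135 and grip.

Emit:
{"method": "carry_out", "body": {"motion": [[[0,-1,-20],[0,0,0],0.5],[[0,0,-20],[0,0,0],0.5],[[0,0,-13],[0,0,0],0.5],[[0,0,-9],[0,0,0],0.5],[[0,0,0],[0,0,0],0.5],[[0,0,0],[0,0,0],0.2],[[0,0,0],[0,0,0],0],[[0,0,0],[0,0,0],0],[[0,0,0],[0,0,0],0]]}}

```text
t: 70.8
tool_pos: [0.4372, 0.0011, 0.2133]
ee_rot: [[0.465, 0.885, 0.001], [0.885, -0.465, 0.0], [0.001, 0.001, -1.0]]
ft_force: [-2.2, 1.7, 7.1]
gripper_width: 0.152
```

```bash
python3 r.py
```

```text
[0.4372 0.0011 0.2133] 70.8 M [0.389 0.308 0.052] F [-2.2  1.7  7.1] j6 0.483 yaw -0.4842 tau6 0.053
```

Emit:
{"method": "carry_out", "body": {"motion": [[[0,0,-0.5],[0,0,-0.11],0],[[0,0,-0.5],[0,0,-0.11],0],[[0,0,-0.6],[0,0,-0.11],0],[[0,0,-0.5],[0,0,-0.11],0],[[0,0,-0.5],[0,0,-0.11],0],[[0,0,-0.5],[0,0,-0.11],0],[[0,0,-0.6],[0,0,-0.11],0],[[0,0,-0.5],[0,0,-0.11],0],[[0,0,-0.5],[0,0,-0.11],0],[[0,0,-0.5],[0,0,-0.11],0],[[0,0,-0.6],[0,0,-0.11],0],[[0,0,-0.5],[0,0,-0.11],0],[[0,0,-0.5],[0,0,-0.11],0],[[0,0,-0.5],[0,0,-0.11],0],[[0,0,-0.6],[0,0,-0.11],0],[[0,0,-0.5],[0,0,-0.11],0],[[0,0,-0.5],[0,0,-0.11],0],[[0,0,0],[0,0,0],0]]}}

```text
t: 72.6
tool_pos: [0.4373, 0.0003, 0.2045]
ee_rot: [[0.706, -0.708, 0.001], [-0.708, -0.706, -0.001], [0.002, 0.0, -1.0]]
ft_force: [-2.3, -2.6, 7.7]
gripper_width: 0.151
```

```bash
python3 r.py
```

```text
[4.373e-01 3.000e-04 2.045e-01] 72.6 M [-0.677  0.463 -0.085] F [-2.3 -2.6  7.7] j6 2.357 yaw -2.3577 tau6 1.296
```

Emit:
{"method": "carry_out", "body": {"motion": [[[0,0,-0.3],[0,0,-0.05],0],[[0,0,0],[0,0,0],0],[[0,0,0],[0,0,0],0]]}}

```text
t: 72.9
tool_pos: [0.4373, 0.0003, 0.2043]
ee_rot: [[0.672, -0.74, 0.001], [-0.74, -0.673, -0.001], [0.002, -0.0, -1.0]]
ft_force: [-3.0, -2.7, 7.9]
gripper_width: 0.15
```

```bash
python3 r.py
```

```text
[4.373e-01 3.000e-04 2.043e-01] 72.9 M [-0.651  0.503 -0.103] F [-3.  -2.7  7.9] j6 2.403 yaw -2.404 tau6 -0.032
```

Emit:
{"method": "carry_out", "body": {"motion": [[[0,0,0],[0,0,0],0.4],[[0,0,0],[0,0,0],0.4],[[0,0,0],[0,0,0],0.4],[[0,0,15],[0,0,0],0.4],[[0,0,30],[0,0,0],0.4],[[0,0,25],[0,0,0],0.4],[[0,0,0],[0,0,0],0.5],[[0,0,0],[0,0,0],0.5]]}}

```text
t: 73.7
tool_pos: [0.437, 0.001, 0.2734]
ee_rot: [[0.673, -0.74, 0.001], [-0.74, -0.673, 0.0], [0.001, -0.001, -1.0]]
ft_force: [-0.5, -0.2, -1.2]
gripper_width: 0.501
```

```bash
python3 r.py; python3 -c "
from h import *
snap('wrist','w38.png')"
```

```text
[0.437  0.001  0.2734] 73.7 M [ 0.031  0.003 -0.004] F [-0.5 -0.2 -1.2] j6 2.403 yaw -2.404 tau6 0.0
```

View pics/w38.png

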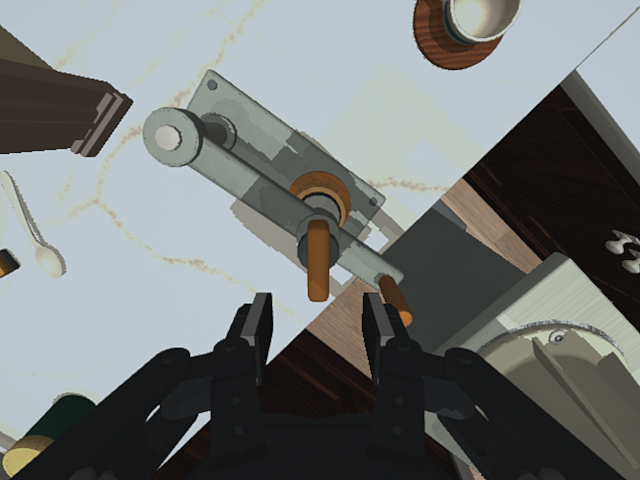

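The wing stayed put (straight at column 318), total 3.73 rad. For a last check I'll back off to the left and look across from the raised side view.

Emit:
{"method": "carry_out", "body": {"motion": [[[0,12,0],[0,0,0.14],0.6],[[0,12,0],[0,0,0.14],0.6],[[0,12,0],[0,0,0.14],0.6],[[0,12,0],[0,0,0.14],0.6],[[0,12,0],[0,0,0.14],0.6],[[0,12,0],[0,0,0.14],0.6],[[0,12,0],[0,0,0.14],0.6],[[0,12,0],[0,0,0.14],0.6],[[0,12,0],[0,0,0.14],0.6],[[0,0,0],[0,0,0.14],0.6],[[0,0,0],[0,0,0.14],0.6],[[0,0,0],[0,0,0.14],0.6],[[0,0,0],[0,0,0.14],0.6],[[0,0,0],[0,0,0.14],0.6],[[0,0,0],[0,0,0.14],0.6],[[0,0,0],[0,0,0.14],0.6],[[0,0,0],[0,0,0.14],0.6],[[0,0,0],[0,0,0.02],0.6]]}}

```text
t: 75.55
tool_pos: [0.4362, 0.1088, 0.272]
ee_rot: [[0.001, 1.0, -0.002], [1.0, -0.001, -0.001], [-0.001, -0.002, -1.0]]
ft_force: [0.6, 0.8, -0.4]
gripper_width: 0.6
```

Emit:
{"method": "carry_out", "body": {"motion": [[[0,0,0],[-0.125,0,0],0.9],[[0,0,0],[-0.125,0,0],0.9],[[0,0,0],[-0.125,0,0],0.9],[[0,0,0],[-0.125,0,0],0.9],[[0,0,0],[-0.125,0,0],0.9],[[0,0,0],[-0.125,0,0],0.9],[[0,0,0],[-0.12,0,0],0.9],[[0,0,-30],[0,0,0],0.9],[[0,0,-30],[0,0,0],0.9],[[0,0,-30],[0,0,0],0.9],[[0,-10,-18],[0,0,0],0.9],[[0,-10,0],[0,0,0],0.9],[[0,0,0],[0,0,0],0.9],[[0,0,0],[0,0,0],0.9]]}}

```text
t: 76.95
tool_pos: [0.4371, 0.089, 0.1661]
ee_rot: [[0.006, 1.0, 0.0], [0.645, -0.004, -0.764], [-0.764, 0.005, -0.645]]
ft_force: [-0.2, -0.1, 0.0]
gripper_width: 0.905
```

```bash
python3 v.py w39.png; python3 - <<'E'
from h import *
im=cv2.imread('pics/w39.png').astype(int)
for x in (304,308,312,316,320,324): print(x,im[190:212,x,2].tolist())
c=snap('top','t39.png'); cr=cv2.cvtColor(c['pixels'][205:335,190:510],cv2.COLOR_RGB2BGR); cv2.imwrite('pics/t39c.png',cv2.resize(cr,None,fx=2.5,fy=2.5,interpolation=cv2.INTER_CUBIC))
E
```

```text
[0.43732755 0.08925523 0.16618905] 77.0
bed [142.7 194.  269.5 360.9]
lidtop4 [198.4 230.2 278.9 351.9]
pad68 [201.8 227.8 285.5 345.3]
pad70 [204.3 230.  285.4 345.4]
pad66 [199.3 225.6 285.6 345.2]
304 [114, 97, 102, 119, 129, 130, 127, 145, 224, 243, 193, 146, 114, 49, 17, 21, 26, 25, 27, 28, 25, 52]
308 [104, 89, 134, 138, 131, 127, 134, 196, 233, 241, 194, 155, 100, 12, 23, 26, 28, 28, 29, 29, 27, 91]
312 [102, 97, 119, 130, 129, 127, 144, 226, 236, 236, 229, 142, 39, 16, 25, 28, 26, 26, 28, 23, 73, 102]
316 [103, 124, 148, 139, 131, 127, 145, 214, 233, 235, 247, 169, 16, 20, 24, 28, 29, 29, 30, 36, 71, 99]
320 [102, 98, 154, 146, 129, 127, 143, 215, 233, 234, 246, 174, 36, 15, 25, 27, 25, 24, 33, 40, 71, 97]
324 [110, 103, 143, 137, 128, 127, 140, 215, 235, 235, 243, 186, 68, 12, 25, 23, 29, 28, 31, 38, 49, 97]
```

View pics/w39.png

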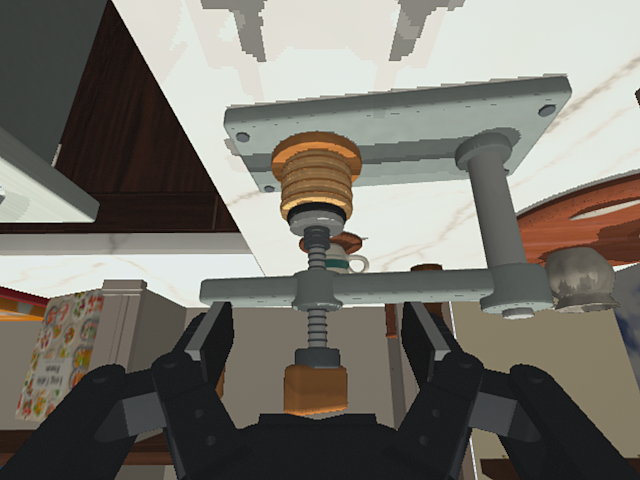

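View pics/t39c.png

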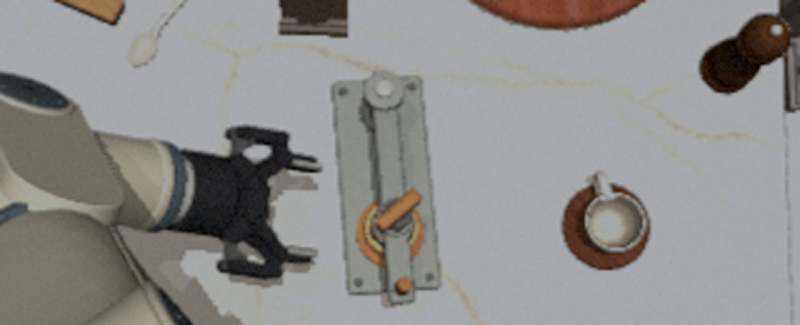

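Final view: pad-to-lid spacing is 4.84 px, so it is touching. The stack is intact, the arm lies over the plate's axis, the cup is on the coaster, and the spoon and mill look unmoved. Handing in.

```bash
python3 -c "
from rig import env
print(env.close_job())"
```

```text
the job is handed in; nothing more can be done
None
```

I handed the job in at about 77 s, with the four lids clamped under the press; it reports no verdict.

**What I did**
- **Cup:** I moved it from the bed to the coaster. Its rim measured about 5 mm from the coaster's centre.
- **Lids:** All four are stacked on the bed. After each one the stack looked centred to within about 2 mm.
- **Arm:** I swung it in by the peg until it was hard against its stop (22 N, no further movement).
- **Screw:** I turned the knob 3.73 rad clockwise in total. By my measurement the pad touched at about 2.17 rad, so it is about 1.57 rad, a quarter turn, past touching. That puts the spring at roughly 7.5 mm.

**What the last checks showed**
- In the side view the pad sits directly on the top lid, at the same spacing as when it was touching (4.84 px).
- The stack was intact and the wing had stayed where I left it.
- The top view showed the arm over the bed and the cup on its coaster. The spoon and pepper mill looked unmoved. I last saw the tea tin in the wrist camera after the final turn, but did not re-measure its position.

**What failed or disagreed**
- My first grip on the knob caught the round hub under the wing, so I regripped higher.
- The torque reading was too noisy to show when the pad touched.
- My first visual estimate of the gap at 2.21 rad, about 1 mm, was wrong: the pad was already touching. I turned on to 3.41 rad, unscrewed to 1.81 rad and measured the 1.7 mm opening to find the contact angle. Then I tightened again.
- The spring compression comes from angle and gap measurements only; I had no direct reading of it.

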